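# Strip the cores from a mould and eject its moulding

### The arm

A 6-joint arm with a two-finger parallel gripper is mounted at the origin on the work surface. World frame = base frame: x ahead of the robot, y to its left, z up, the work surface at z = 0. Lengths are in mm, angles in rad, forces in N, time in s.
With the tool pointing down it reaches from about 350 to 975 mm from the base axis. Payload 7.1 kg.
Tool frame: the origin (TCP) lies at the centre of the arm's flange, where the gripper is bolted on; the fingertips stand 182 mm ahead of it and the grasp point (between the pads) lies 163 mm ahead of it; z points along the fingers, y is the line along which they close (so a half turn about z gives the same grasp; the last joint's range is limited). The gripper opens to 88 mm and grips with 3 to 60 N. Pads are 20 mm wide; open, the fingers measure 115 mm over their backs; the gripper's body (75 mm by 178 mm) begins 61 mm behind the grasp point.
Start: joints at [-1.286, 0.423, 1.63, -0, 1.089, -0.019], TCP at [186.986, -596.358, 404.675] pointing down, gripper open.
Joint ranges: [-3, 3], [-0.9, 2.11], [0.09, 2.58], [-1.31, 4.45], [0.11, 2.69], [-2.54, 2.54]. Speed limits (rad/s): [2.39, 2.39, 3.01, 3.14, 3.14, 3.14].

### API

Orientations are given as a rotation vector (axis times angle).
In Python, from workcell import readout, get_image, ctrl gives the robot as it stands.
- The arm moves only by the tool step_arm, never from a script. Its argument "targets" is a list that holds one entry, the list of rows, each a list of 7 numbers: the shift along the world's x, y, z as a fraction of full scale, then the turn, a rotation vector about the world's x, y, z as a fraction of full scale, then the opening, from 0 (shut) to 1 (fully open). In form: [[[dx, dy, dz, wx, wy, wz, claw], ...]]. A call has exactly 5 rows; each row shifts and turns the commanded pose from where the row before left it; what a row does not reach is not made up. Full scale, the value 1, is 0.05 m for a shift and 4 degrees for a turn. A row lasts 1/8 s, in which the tool goes at most 62.5 mm and 10.7 degrees, less where a joint would pass 70% of its speed; a pose out of reach is approached as far as the arm can. A call with a number of a shift or a turn outside -1 to 1 is refused whole. A call with a gripper value outside its range is refused whole. The fingers move at their own pace and stop on an object; the grip force is fixed at half the most. Time passes only in rows, so rows that do not move let the fingers close, or fill a call up. It gives the time, the measured TCP pose, the force, the opening and the grip force at its end, in the units of the state.
- readout.get_obs(): the state, without advancing time (a new reading comes with each control period).
- get_image(name): name is "side" or "top" or "wrist"; returns a dict with "pixels" (480x640x3 uint8, red, green, blue), "intrinsics" (3x3 intrinsics, pixels), "extrinsics" (4x4, takes a point from world to camera coordinates). Camera axes: x right, y down, z forward; pixel columns grow to the right and rows downward; lengths in mm; the calibration is good to about 2 mm. The wrist camera is an equidistant fisheye: a pixel r from the principal point sees the ray r / f radians off the axis. A picture is of the moment at which its call begins. There is no depth.
- ctrl.close_job(): hands the job in; it is judged then, once.
The state is a dict: "t": time; "qpos": joint angles; "qvel": joint speeds; "joint_torque": joint torques, N m; "ee_pos": TCP position; "orientation": TCP orientation; "ft_force": force on the tool from outside, world axes, zero at the start; "moment": the same for the moment, N m; "width": finger opening in mm; "grasp_force": force on a finger pad.
Only numpy, scipy, OpenCV 4.12 (cv2) and the standard library are available. Lean on these libraries where they do the work, as an engineer would, in place of code of your own. Each camera call takes 0.05 s, during which the arm holds its last target. There are 200 camera calls.

### The job

With the hook picker, lift every core insert out of the mould's deep wells by its red bail (do not reach in with the fingers) and stand them upright and flat in the blue tray, and hang the picker back in its stand. Only when all the wells are empty, push the ejector slide fully forward so that the moulding comes right out, let the slide spring back, and put the moulding in the black bin. Leave the other things on the bench as they are.

Things in the scene. Friction and masses are not known exactly. Their poses are not given: they have to be found in the camera images.
- mould: Steel mould bolted down. Origin: underside centre of its well block, 186 (x) x 130 (y) x 140 mm high. Four wells open upward, centres x = +-44, y = +-30 mm, each 78 (x) x 50 (y) mm inside, walls 10 mm, floor at z = 10 mm; an insert has 4 mm play in one. Beside it, centred at y = -140 mm, an ejector bed 68 mm wide (x = -117 to 83 mm, top z = 30 mm; see apron).
- apron (a point): Centre of the open part of the ejector bed, on its top (30 mm above the bench), x = -117 to -25 mm of the mould. Behind it (+x) lies the channel, 44 mm wide, 105 mm long, under two lips (tops 62 mm above the bench, 14 mm slit between). The moulding comes out onto the apron towards the mould's -x. Axes as the mould's.
- insert_a: Brass core insert: block 70 (x) x 42 (y) x 20 (z) mm, 0.2 kg, with a red bail over its middle: posts at y = +-15 mm and between them a 6 mm round bar along y, its centre 49 mm above the underside (26 mm clear under it). Origin: centre of the underside. Two to four inserts are present, each in a well, its x along the mould's x within 3 degrees; an absent one reads None.
- insert_b: Brass core insert: block 70 (x) x 42 (y) x 20 (z) mm, 0.2 kg, with a red bail over its middle: posts at y = +-15 mm and between them a 6 mm round bar along y, its centre 49 mm above the underside (26 mm clear under it). Origin: centre of the underside. Two to four inserts are present, each in a well, its x along the mould's x within 3 degrees; an absent one reads None.
- insert_c: Brass core insert: block 70 (x) x 42 (y) x 20 (z) mm, 0.2 kg, with a red bail over its middle: posts at y = +-15 mm and between them a 6 mm round bar along y, its centre 49 mm above the underside (26 mm clear under it). Origin: centre of the underside. Two to four inserts are present, each in a well, its x along the mould's x within 3 degrees; an absent one reads None.
- insert_d: Brass core insert: block 70 (x) x 42 (y) x 20 (z) mm, 0.2 kg, with a red bail over its middle: posts at y = +-15 mm and between them a 6 mm round bar along y, its centre 49 mm above the underside (26 mm clear under it). Origin: centre of the underside. Two to four inserts are present, each in a well, its x along the mould's x within 3 degrees; an absent one reads None.
- picker: Hook picker, upright, 160 mm tall, 0.16 kg. Origin: underside of the hook on the handle's axis. Hook points to +x: foot x = -13 to 11 mm, 14 mm wide, 6 thick; shank x = -13 to -7; lip x = 8 to 11, top z = 13 mm; a bar rests at z = 6 between shank and lip. Black flange 60 x 46 mm, z = 100 to 106; above it a yellow handle 30 (x) x 22 (y) mm, z = 106 to 160 mm.
- stand: Blue steel stand bolted to the bench for the picker, 90 x 80 mm, top at z = 110 mm with a hole 40 (x) x 30 (y) mm in its middle. Origin: centre of its underside. Hanging home, the picker's flange lies flat on the top (picker origin 10 mm above the stand's origin, axes alike); it lifts straight up.
- tray: Blue tray for the core inserts, loose, 200 (x) x 140 (y) x 25 mm high, 4 mm walls and floor, 0.7 kg. Origin: centre of its underside. It stands left or right of the mould, the bin on the other side.
- bin: Black bin for mouldings, loose, 190 (x) x 140 (y) x 45 mm high, 4 mm walls and floor, 0.6 kg. Origin: centre of its underside.
- moulding: Orange plastic moulding, 60 (x) x 40 (y) x 22 mm, 50 g, lying in the ejector channel, out of the fingers' reach. Origin: centre of its underside.
- ejector (a joint): Travel of the spring ejector slide, in m: 0 back, 0.088 fully forward (towards the mould's -x, when the moulding lies wholly on the open apron). Spring force 3 N rising to about 8.5 N; it springs back when let go.
- ejector_tab (a point): Top of the slide's blue tab, which stands up through the slit: 16 (x) x 10 (y) mm, standing 44 mm above the lips; push or pinch it towards the mould's -x.
- bottle: Bystander: bottle, 52 mm diameter, 150 mm tall. Origin: underside.
- wrench: Bystander: wrench 200 mm long, lying at the far side. Origin: underside.
- screwdriver: Bystander: screwdriver 180 mm long, lying on the bench near the robot. Origin: underside.
- can: Bystander: can, 66 mm diameter, 100 mm tall. Origin: underside.
- collar: Bystander: steel collar, 60 mm diameter, 22 mm high. Origin: underside.
- gauge_block: Bystander: aluminium block 90 x 45 x 35 mm near the robot. Origin: underside.
There are look-alikes about, which are no part of the job. What is shaped like the picker but orange is not meant.

How it is judged:
By the outcome, as a careful person would: the job done as asked, in the order asked, and still so for the second after the job is handed in, with the robot touching nothing.
Of insert_a, insert_b, insert_c, insert_d only 2 to 4 are there at a start; the rules pass over those that are not, and their reading is None.
At some moment in a run one of tray, bin may be knocked a few centimetres aside while the robot is not near it.
It also fails if it takes over 210 s, if anything falls off the work surface, if the arm or the gripper's body presses on something with over 40 N, if the wrist force passes 120 N, or if a joint passes its speed limit or range.

## Working session

There is one attempt and no reset: what is moved stays moved. The work goes in short steps, Python scripts to look and compute and a tool call to move; the robot and the scene stay as the last step left them, time stands still between calls to the robot, and variables do not carry over. Pictures are saved under pics/ and viewed, at most 14 in all, crops included, and the job is handed in when it is done.

Besides the shell and the picture viewer there is one more tool, called as name([rows], argument=value, ...), one row to a line, values as JSON. step_arm: Moves the arm, as the interface text tells. Shift numbers are shares of 0.05 m and turn numbers shares of 4 degrees, none past 1 either way. Its arguments: {"type":"object","properties":{"targets":{"type":"array"}},"required":["targets"]}

```bash
mkdir -p pics; ls
cat > h.py <<'E'
import numpy as np,cv2
from workcell import readout,get_image,ctrl
def shot(n,f=None):
    d=get_image(n); p=np.array(d["pixels"]);K=np.array(d["intrinsics"]);E=np.array(d["extrinsics"])
    if f: cv2.imwrite("pics/"+f,p[:,:,::-1]); np.savez("pics/"+f[:-4]+".npz",p=p,K=K,E=E)
    return p,K,E
def load(f):
    d=np.load("pics/"+f+".npz"); return d["p"],d["K"],d["E"]
def ray(uv,K,E,fish=False):
    x=(uv[0]-K[0,2])/K[0,0];y=(uv[1]-K[1,2])/K[1,1]
    if fish:
        r=np.hypot(x,y); s=np.sin(r)/r if r>1e-9 else 1; v=np.array([x*s,y*s,np.cos(r)])
    else: v=np.array([x,y,1.])
    R=E[:3,:3]; return -R.T@E[:3,3], R.T@v
def onz(uv,z,K,E,fish=False):
    o,d=ray(uv,K,E,fish); return o+d*(z-o[2])/d[2]
def proj(X,K,E):
    c=E[:3,:3]@np.asarray(X,float)+E[:3,3]; q=K@c; return q[:2]/q[2]
E
python3 - <<'E'
from h import *
for n in("top","side"):
    p,K,E=shot(n,n+"0.png"); print(n,K.round(1).tolist(),E.round(3).tolist())
print(readout.get_obs())
E
```

```text
pics
top [[518.6, 0.0, 317.3], [0.0, 518.6, 243.3], [0.0, 0.0, 1.0]] [[-0.026, -1.0, -0.005, 19.683], [-0.997, 0.026, -0.072, 571.973], [0.072, 0.003, -0.997, 998.651], [0.0, 0.0, 0.0, 1.0]]
side [[569.6, 0.0, 318.1], [0.0, 569.6, 231.4], [0.0, 0.0, 1.0]] [[-0.954, -0.3, -0.021, 535.994], [-0.171, 0.599, -0.782, 168.182], [0.247, -0.743, -0.622, 1049.557], [0.0, 0.0, 0.0, 1.0]]
{'t': 0.1, 'qpos': array([-1.28599968e+00,  4.23755810e-01,  1.63059161e+00, -1.62293828e-06,
        1.08858392e+00, -1.90040335e-02]), 'qvel': array([-0.00128537, -0.00161142, -0.00230271,  0.00059464, -0.00065769,
       -0.0015664 ]), 'joint_torque': array([-3.30806160e-04, -5.45618641e+01, -2.74323803e+01,  6.45843102e-02,
        1.87012466e-02, -1.89852341e-05]), 'ee_pos': array([ 186.92152462, -596.13795738,  403.99326844]), 'orientation': array([-3.10410658e+00, -4.75176355e-01,  2.80752593e-04]), 'ft_force': array([ 0.46406432, -0.4932194 , -0.45451459]), 'moment': array([-0.00284798,  0.04423857, -0.00157922]), 'grasp_force': 0.0, 'width': 87.625901226763}
```

View pics/top0.png

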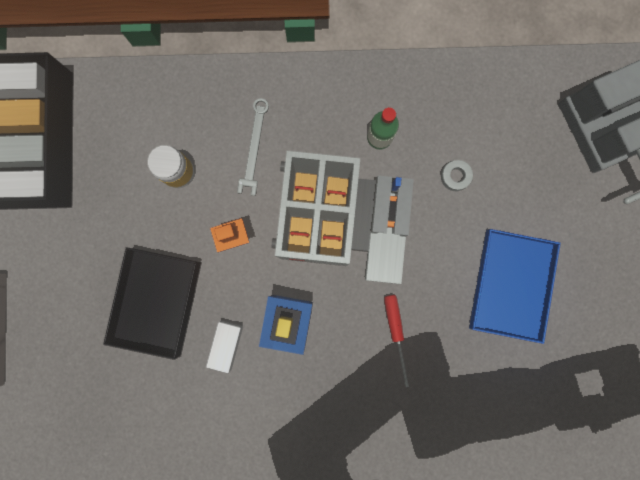

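View pics/side0.png

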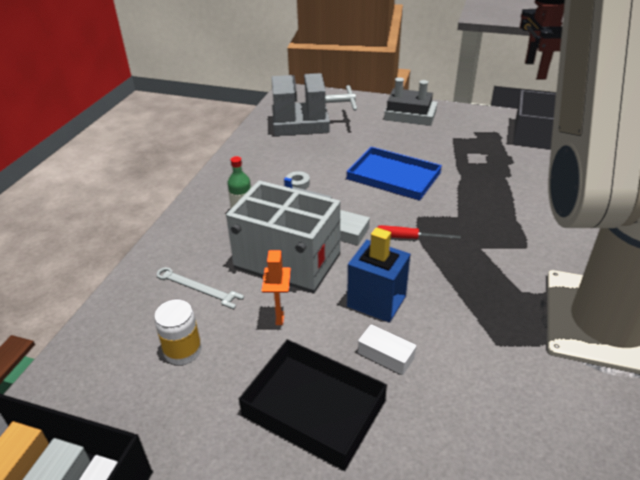

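Four inserts are visible, in wells around top-view (304,187), (337,191), (300,233) and (332,236). The picker is in its stand at (285,325), the tray on the right at (515,286) and the bin on the left at (152,302). The orange look-alike is at (230,235) and I will leave it alone.

```bash
cat >> h.py <<'E'
def rect(mask,z,K,E,fish=False):
    """min-area rectangle of the largest blob, cast on plane z: centre, sizes, yaw(deg) of long side"""
    m=mask.astype(np.uint8); cs,_=cv2.findContours(m,cv2.RETR_EXTERNAL,cv2.CHAIN_APPROX_NONE)
    c=max(cs,key=cv2.contourArea)[:,0,:]
    P=np.array([onz(u,z,K,E,fish)[:2] for u in c],np.float32)
    b=cv2.boxPoints(cv2.minAreaRect(P)); e0,e1=b[1]-b[0],b[2]-b[1]
    l,s=(e0,e1) if np.hypot(*e0)>np.hypot(*e1) else (e1,e0)
    a=np.degrees(np.arctan2(l[1],l[0])); a=(a+90)%180-90
    return b.mean(0).round(1),round(float(np.hypot(*l)),1),round(float(np.hypot(*s)),1),round(float(a),2)
def hsv(p): return cv2.cvtColor(p,cv2.COLOR_RGB2HSV).astype(int)
def win(m,x0,y0,x1,y1):
    r=np.zeros_like(m); r[y0:y1,x0:x1]=m[y0:y1,x0:x1]; return r
E
python3 - <<'E'
from h import *
p,K,E=load("top0");H=hsv(p);h,s,v=H[...,0],H[...,1],H[...,2]
blue=(h>100)&(h<130)&(s>120)&(v>50)
print("tray",rect(win(blue,450,200,600,360),25,K,E))
print("stand",rect(win(blue,250,280,330,370),110,K,E))
yel=(h>20)&(h<35)&(s>120)&(v>120)
print("handle",rect(win(yel,250,280,330,370),170,K,E))
print("bin",rect(win(v<60,80,230,210,370),45,K,E))
g=(v>120)&(s<40)
print("mould",rect(win(g,265,145,366,270),140,K,E))
print("apron",rect(win(g,362,232,412,290),30,K,E))
print("bluetab",rect(win(blue,385,170,410,200),106,K,E))
red=((h<6)|(h>174))&(s>140)&(v>90)
n,l,st,c=cv2.connectedComponentsWithStats(win(red,280,160,355,255).astype(np.uint8))
for i in range(1,n):
    if st[i,4]>15: print("bail",st[i],onz(c[i],59,K,E).round(1), rect(l==i,59,K,E))
p,K,E=load("side0");H=hsv(p);h,s,v=H[...,0],H[...,1],H[...,2]
yel=(h>20)&(h<35)&(s>120)&(v>120)
print("handle side",rect(win(yel,360,220,400,265),165,K,E))
E
```

```text
tray (array([ 480.6, -376.6], dtype=float32), 198.6, 144.3, -12.58)
stand (array([422.9,  64.9], dtype=float32), 88.7, 78.0, -11.57)
handle (array([422.8,  64.7], dtype=float32), 29.6, 21.8, -12.66)
bin (array([465.7, 321.9], dtype=float32), 188.8, 146.8, -13.11)
mould (array([628.1,   7.2], dtype=float32), 218.0, 175.9, -1.53)
apron (array([ 534.9, -128.7], dtype=float32), 111.3, 95.5, -1.82)
bluetab (array([ 674.8, -143.7], dtype=float32), 12.9, 9.1, -2.08)
bail [295 187  18   4  31] [676.2  28.4  59. ] (array([676.1,  28.4], dtype=float32), 32.6, 4.2, 80.82)
bail [328 191  18   4  36] [666.1 -34.   59. ] (array([666.2, -34.3], dtype=float32), 32.9, 4.1, 80.28)
bail [291 232  17   4  37] [589.3  39.2  59. ] (array([589.2,  39. ], dtype=float32), 30.7, 4.4, 84.1)
bail [323 236  17   4  37] [580.3 -22.1  59. ] (array([580.2, -21.4], dtype=float32), 30.5, 4.5, 84.42)
handle side (array([419.1,  86.3], dtype=float32), 80.6, 31.6, -78.1)
```

step_arm([
  [[0.63,0.88,0,0,0,1,1],[0.63,0.88,0,0,0,1,1],[0.63,0.88,0,0,0,1,1],[0.63,0.88,0,0,0,1,1],[0.63,0.88,0,0,0,1,1]],
])

```text
t: 0.72
ee_pos: [345.2, -374.8, 404.5]
orientation: [-2.974, -1.01, 0.0]
ft_force: [1.2, -1.5, 0.3]
width: 88.2
grasp_force: 0.0
```

step_arm([
  [[0.16,0.88,0,0,0,1,1],[0.16,0.88,0,0,0,1,1],[0.16,0.88,0,0,0,1,1],[0.16,0.88,0,0,0,1,1],[0.16,0.88,0,0,0,1,1]],
])

```text
t: 1.35
ee_pos: [384.4, -154.9, 404.6]
orientation: [-2.754, -1.512, 0.0]
ft_force: [0.4, -0.4, 0.8]
width: 87.6
grasp_force: 0.0
```

step_arm([
  [[0.16,0.88,0,0,0,1,1],[0.16,0.88,0,0,0,1,1],[0.16,0.88,0,0,0,1,1],[0.16,0.88,0,0,0,1,1],[0.16,0.88,0,0,0,1,1]],
])

```text
t: 1.98
ee_pos: [424.4, 65.1, 404.6]
orientation: [2.449, 1.967, -0.0]
ft_force: [0.4, -0.3, -0.5]
width: 88.0
grasp_force: 0.0
```

```bash
cat >> h.py <<'E'
from scipy.spatial.transform import Rotation as Rn
def st():
    o=readout.get_obs();R=Rn.from_rotvec(o["orientation"]).as_matrix()
    print("t",round(o["t"],2),"tcp",o["ee_pos"].round(1),"yaw",round(float(np.degrees(np.arctan2(R[1,0],R[0,0]))),2),"zax",R[:,2].round(4),"F",o["ft_force"].round(1),"w",round(o["width"],1),"g",round(float(o["grasp_force"]),1),"q",o["qpos"].round(2)); return o,R
E
python3 - <<'E'
from h import *
st(); p,K,E=shot("wrist","w1.png"); print(K.round(1).tolist(),E.round(3).tolist())
E
```

```text
t 1.98 tcp [424.4  65.1 404.6] yaw 77.54 zax [-0.e+00 -1.e-04 -1.e+00] F [ 0.4 -0.3 -0.5] w 88.0 g 0.0 q [ 0.12  0.13  2.04 -0.    0.97  0.34]
[[371.6, 0.0, 318.6], [0.0, 371.6, 238.2], [0.0, 0.0, 1.0]] [[0.977, -0.215, -0.001, -400.252], [-0.208, -0.947, 0.246, 118.394], [-0.054, -0.24, -0.969, 428.861], [0.0, 0.0, 0.0, 1.0]]
```

View pics/w1.png

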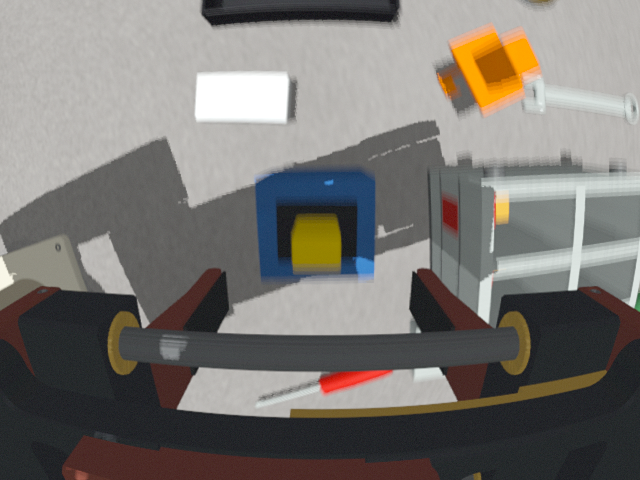

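The wrist view shows the yellow handle at about (316,243), centred between the open fingers, with the stand's hole around it. I'll descend and grasp.

step_arm([
  [[-0.03,0,-0.41,0,0,0,1],[0,0,-0.41,0,0,0,1],[0,0,-0.41,0,0,0,1],[0,0,-0.41,0,0,0,1],[0,0,-0.41,0,0,0,1]],
])

```text
t: 2.65
ee_pos: [422.9, 63.6, 301.4]
orientation: [-2.452, -1.964, 0.0]
ft_force: [-0.8, 0.3, -0.8]
width: 87.8
grasp_force: 0.0
```

step_arm([
  [[0,0,0,0,0,0,0],[0,0,0,0,0,0,0],[0,0,0,0,0,0,0],[0,0,0,0,0,0,0],[0,0,0,0,0,0,0]],
])

```text
t: 3.28
ee_pos: [423.1, 63.7, 302.5]
orientation: [2.451, 1.964, 0.001]
ft_force: [-0.2, -0.1, -0.6]
width: 41.7
grasp_force: 0.0
```

```bash
python3 -c "
from h import *
st()"
```

```text
t 3.27 tcp [423.1  63.7 302.5] yaw 77.41 zax [ 8.e-04  1.e-04 -1.e+00] F [-0.2 -0.1 -0.6] w 41.7 g 0.0 q [0.12 0.31 2.12 0.   0.71 0.34]
```

step_arm([
  [[0,0,0,0,0,0,0],[0,0,0,0,0,0,0],[0,0,0,0,0,0,0],[0,0,0,0,0,0,0],[0,0,0,0,0,0,0]],
])

```text
t: 3.9
ee_pos: [423.0, 63.6, 302.3]
orientation: [2.452, 1.964, 0.0]
ft_force: [-0.7, -0.1, 5.4]
width: 29.7
grasp_force: 30.0
```

```bash
python3 -c "
from h import *
st()"
```

```text
t 3.9 tcp [423.   63.6 302.3] yaw 77.41 zax [ 1.e-04  0.e+00 -1.e+00] F [-0.7 -0.1  5.4] w 29.7 g 30.0 q [0.12 0.31 2.12 0.   0.71 0.34]
```

step_arm([
  [[0,0,0.3,0,0,0,0],[0,0,0.8,0,0,0,0],[0,0,0.9,0,0,0,0],[0,0,0.9,0,0,0,0],[0,0,0.9,0,0,0,0]],
])

```text
t: 4.53
ee_pos: [422.6, 63.6, 493.2]
orientation: [-2.451, -1.964, 0.001]
ft_force: [0.1, 0.5, -1.6]
width: 29.6
grasp_force: 30.0
```

Run:
```python
from h import *
st(); p,K,E=shot("side","s1.png"); q,K2,E2=shot("wrist","w2.png")
a=cv2.resize(p[130:330,220:480],(780,600)); cv2.imwrite("pics/s1c.png",a[:,:,::-1])
```

```text
t 4.53 tcp [422.6  63.6 493.2] yaw 77.4 zax [-7.e-04 -1.e-04 -1.e+00] F [ 0.1  0.5 -1.6] w 29.6 g 30.0 q [ 0.12  0.01  1.94 -0.    1.18  0.34]
```

View pics/s1c.png

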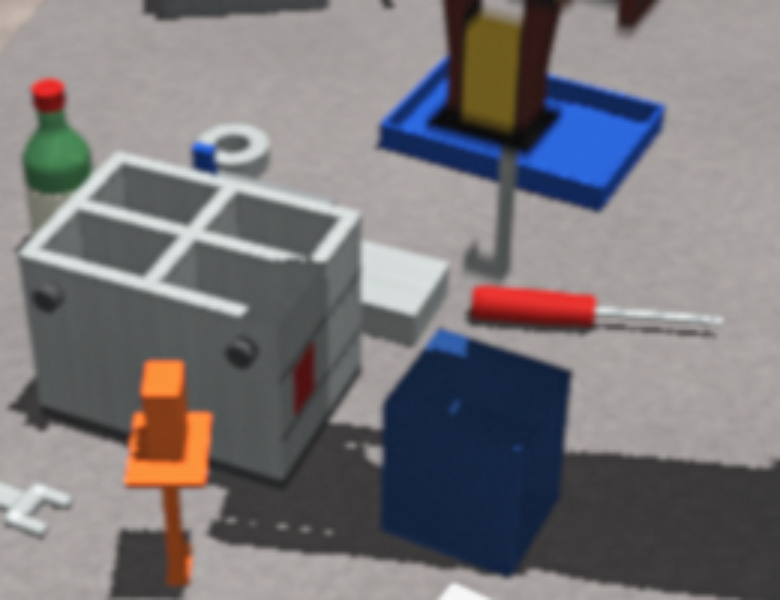

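View pics/w2.png

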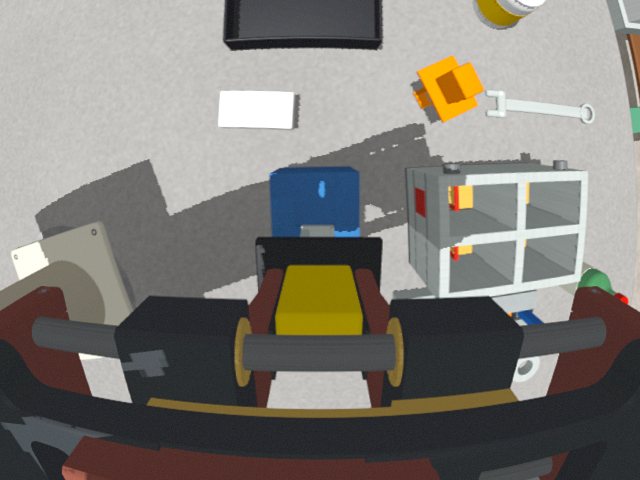

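The side crop shows the hook lip at about (475,255), pointing towards the mould, i.e. +x. The wrist view shows the mould rim corners near (440,173), (587,171), (580,292) and (447,297). Next I'll measure the mould rim and the bails accurately.

Run:
```python
from h import *
def rep(C,n):
    C=np.array(C)[:,:2]; c=C.mean(0); e=[C[(i+1)%4]-C[i] for i in range(4)]
    print(n,C.round(1).tolist(),"c",c.round(1),[round(float(np.hypot(*x)),1) for x in e],[round(float(np.degrees(np.arctan2(x[1],x[0]))),2) for x in e])
p,K,E=load("top0");H=hsv(p)
# rim: brightest grey
m=((H[...,2]>150)&(H[...,1]<40)); m=win(m,270,140,366,272).astype(np.uint8)
cs,_=cv2.findContours(m,cv2.RETR_EXTERNAL,cv2.CHAIN_APPROX_NONE)
c=max(cs,key=cv2.contourArea); b=cv2.boxPoints(cv2.minAreaRect(c)); print(b.round(1).tolist(),cv2.contourArea(c))
rep([onz(u,140,K,E) for u in b],"top")
g=cv2.cvtColor(p,cv2.COLOR_RGB2GRAY)
q=np.array([[287,151],[360,158],[351,265],[277,259]],np.float32).reshape(-1,1,2)
q=cv2.cornerSubPix(g,q,(3,3),(-1,-1),(3,50,.01))[:,0]; print(q.round(1).tolist()); rep([onz(u,140,K,E) for u in q],"topsub")
p,K,E=load("w2");g=cv2.cvtColor(p,cv2.COLOR_RGB2GRAY)
q=np.array([[440,173],[587,171],[580,292],[447,297]],np.float32).reshape(-1,1,2)
q=cv2.cornerSubPix(g,q,(4,4),(-1,-1),(3,50,.01))[:,0]; print(q.round(1).tolist()); rep([onz(u,140,K,E,True) for u in q],"wristsub")
cv2.imwrite("pics/c1.png",np.hstack([cv2.resize(load("top0")[0][140:280,262:422],(400,350),interpolation=2),cv2.resize(p[150:310,400:600],(400,350),interpolation=2)])[:,:,::-1])
```

```text
[[274.3999938964844, 255.39999389648438], [285.5, 150.1999969482422], [360.3999938964844, 158.0], [349.29998779296875, 263.20001220703125]] 7700.5
top [[544.6, 79.4], [729.2, 56.3], [711.7, -74.8], [527.6, -49.9]] c [628.3   2.8] [186.1, 132.3, 185.7, 130.4] [-7.13, -97.63, 172.28, 82.52]
[[286.29998779296875, 150.39999389648438], [359.6000061035156, 157.89999389648438], [348.3999938964844, 263.3999938964844], [277.0, 259.0]]
topsub [[728.8, 54.9], [712.0, -73.3], [527.3, -48.3], [538.2, 75.1]] c [626.6   2.1] [129.3, 186.3, 123.9, 191.7] [-97.47, 172.27, 84.97, -6.06]
[[443.3999938964844, 173.6999969482422], [586.7999877929688, 170.39999389648438], [576.7000122070312, 288.70001220703125], [447.0, 297.0]]
wristsub [[551.7, 79.6], [730.2, 54.5], [710.2, -84.6], [538.6, -46.8]] c [632.7   0.7] [180.3, 140.5, 175.8, 127.0] [-8.01, -98.15, 167.58, 84.1]
```

View pics/c1.png

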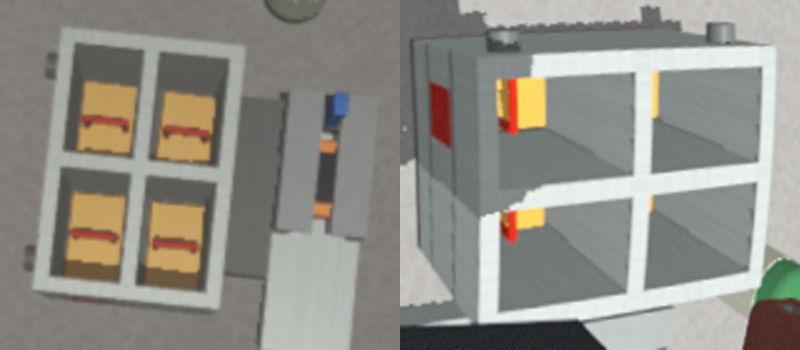

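The crop shows all four bails, and the rim fit gives the mould centre as (628.3, 2.8) with yaw -7.5°; the measured rim is 186 x 131 mm, as expected. I'll start with the near-right bail at (580.2,-21.7).

step_arm([
  [[0.56,-0.34,0,0,0,0.25,0],[0.56,-0.34,0,0,0,0.25,0],[0.56,-0.34,0,0,0,0.25,0],[0.56,-0.34,0,0,0,0.25,0],[0.56,-0.34,0,0,0,0.25,0]],
])

```text
t: 5.25
ee_pos: [563.6, -22.0, 490.0]
orientation: [-2.362, -2.069, 0.003]
ft_force: [1.0, 0.4, -2.1]
width: 29.6
grasp_force: 30.0
```

step_arm([
  [[0,0,0,0,0,0,0],[0,0,0,0,0,0,0],[0,0,-0.3,0,0,0,0],[0,0,-0.3,0,0,0,0],[0,0,0,0,0,0,0]],
])

```text
t: 5.88
ee_pos: [562.2, -21.1, 460.2]
orientation: [-2.361, -2.068, 0.004]
ft_force: [0.4, 0.1, -1.1]
width: 29.8
grasp_force: 30.0
```

Run:
```python
from h import *
st(); p,K,E=shot("side","s2.png"); q,_,_=shot("top","t2.png")
a=np.hstack([cv2.resize(p[150:290,210:370],(400,350),interpolation=2),cv2.resize(q[140:280,262:422],(400,350),interpolation=2)]); cv2.imwrite("pics/c2.png",a[:,:,::-1])
```

```text
t 5.88 tcp [562.2 -21.1 460.2] yaw 82.43 zax [-3.6e-03  2.0e-04 -1.0e+00] F [ 0.4  0.1 -1.1] w 29.8 g 30.0 q [-0.06  0.27  1.72  0.    1.16  0.07]
```

View pics/c2.png

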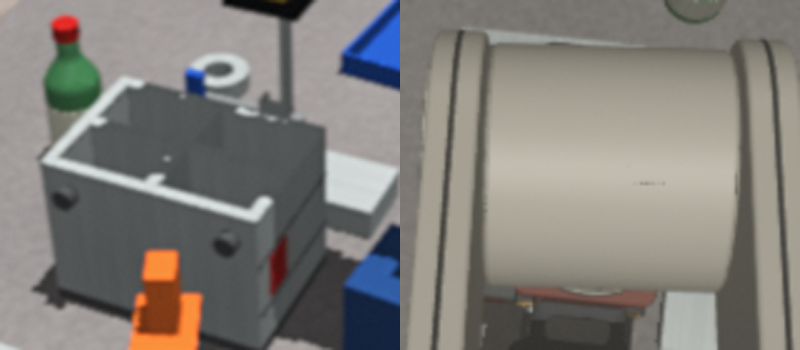

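The side crop shows the hook just above the near-right well, clear of its walls. The arm hides the top view. I'll descend.

step_arm([
  [[0,0,-0.7,0,0,0,0],[0,0,-0.7,0,0,0,0],[0,0,-0.6,0,0,0,0],[0,0,-0.3,0,0,0,0],[0,0,-0.1,0,0,0,0]],
])

```text
t: 6.6
ee_pos: [563.2, -21.4, 342.0]
orientation: [-2.364, -2.069, 0.0]
ft_force: [1.3, 0.1, -1.0]
width: 29.7
grasp_force: 30.0
```

step_arm([
  [[0,0,-0.06,0,0,0,0],[0,0,-0.02,0,0,0,0],[0,0,0,0,0,0,0],[0,0,0,0,0,0,0],[0,0,0,0,0,0,0]],
])

```text
t: 7.22
ee_pos: [563.0, -21.4, 338.4]
orientation: [2.363, 2.069, 0.0]
ft_force: [0.4, -0.7, -1.8]
width: 30.2
grasp_force: 30.0
```

```bash
cat >> h.py <<'E'
def hook():
    o,R=st(); v=np.array([.13,.99,0]); h=o["ee_pos"]+R[:,2]*292.3+v*1.0; print("hook",h.round(1)); return h
E
python3 -c "
from h import *
hook()"
```

```text
t 7.22 tcp [563.  -21.4 338.4] yaw 82.41 zax [ 4.e-04 -0.e+00 -1.e+00] F [ 0.4 -0.7 -1.8] w 30.2 g 30.0 q [-0.06  0.42  1.82  0.    0.9   0.07]
hook [563.3 -20.4  46.1]
```

step_arm([
  [[-0.03,0,-0.05,0,0,0,0],[0,0,-0.04,0,0,0,0],[0,0,0,0,0,0,0],[0,0,0,0,0,0,0],[0,0,0,0,0,0,0]],
])

```text
t: 7.85
ee_pos: [561.5, -21.4, 333.7]
orientation: [2.364, 2.069, 0.0]
ft_force: [0.4, 0.7, -1.9]
width: 29.9
grasp_force: 30.0
```

```bash
python3 -c "
from h import *
hook()"
```

```text
t 7.85 tcp [561.5 -21.4 333.7] yaw 82.41 zax [ 1.e-04 -0.e+00 -1.e+00] F [ 0.4  0.7 -1.9] w 29.9 g 30.0 q [-0.06  0.43  1.82  0.    0.89  0.07]
hook [561.7 -20.4  41.4]
```

step_arm([
  [[0.09,-0.01,0,0,0,0,0],[0.09,-0.01,0,0,0,0,0],[0.09,-0.01,0,0,0,0,0],[0.09,-0.01,0,0,0,0,0],[0,0,0,0,0,0,0]],
])

```text
t: 8.48
ee_pos: [579.8, -23.4, 333.6]
orientation: [2.364, 2.069, 0.0]
ft_force: [-1.0, 0.3, -1.3]
width: 29.8
grasp_force: 30.0
```

step_arm([
  [[0,0,0.03,0,0,0,0],[0,0,0.03,0,0,0,0],[0,0,0.06,0,0,0,0],[0,0,0.1,0,0,0,0],[0,0,0,0,0,0,0]],
])

```text
t: 9.1
ee_pos: [579.5, -23.4, 345.0]
orientation: [2.363, 2.069, 0.001]
ft_force: [0.3, -0.4, -3.6]
width: 29.7
grasp_force: 30.0
```

```bash
python3 -c "
from h import *
hook()"
```

```text
t 9.1 tcp [579.5 -23.4 345. ] yaw 82.41 zax [ 5.e-04 -0.e+00 -1.e+00] F [ 0.3 -0.4 -3.6] w 29.7 g 30.0 q [-0.06  0.43  1.78 -0.    0.93  0.07]
hook [579.8 -22.4  52.7]
```

step_arm([
  [[0,0,0.3,0,0,0,0],[0,0,0.6,0,0,0,0],[0,0,0.8,0,0,0,0],[0,0,0.8,0,0,0,0],[0,0,0.6,0,0,0,0]],
])

```text
t: 9.72
ee_pos: [579.3, -23.4, 502.5]
orientation: [2.363, 2.068, 0.002]
ft_force: [0.1, -0.5, -4.7]
width: 29.9
grasp_force: 30.0
```

```bash
cat >> h.py <<'E'
def tray():
    p,K,E=shot("top");H=hsv(p);b=(H[...,0]>100)&(H[...,0]<130)&(H[...,1]>120)&(H[...,2]>50)
    m=win(b,410,190,640,420).astype(np.uint8); m=cv2.morphologyEx(m,cv2.MORPH_CLOSE,np.ones((9,9),np.uint8))
    r=rect(m,25,K,E); print("tray",r); c=r[0];a=np.radians(r[3]); u=np.array([np.cos(a),np.sin(a)]);v=np.array([-u[1],u[0]])
    for s in ((42,-31),(-42,-31),(42,31),(-42,31)): print(" slot",s,(c+u*s[0]+v*s[1]).round(1))
E
python3 -c "
from h import *
hook();tray();shot('side','s3.png')
p=load('s3')[0];cv2.imwrite('pics/c3.png',cv2.resize(p[100:300,200:460],(780,600))[:,:,::-1])"
```

```text
t 9.72 tcp [579.3 -23.4 502.5] yaw 82.41 zax [ 2.1e-03 -1.0e-04 -1.0e+00] F [ 0.1 -0.5 -4.7] w 29.9 g 30.0 q [-0.06  0.26  1.63 -0.    1.25  0.07]
hook [580.  -22.4 210.2]
tray (array([ 480.4, -377.6], dtype=float32), 198.6, 142.1, -12.58)
 slot (42, -31) [ 514.6 -417. ]
 slot (-42, -31) [ 432.7 -398.7]
 slot (42, 31) [ 528.1 -356.5]
 slot (-42, 31) [ 446.2 -338.2]
```

View pics/c3.png

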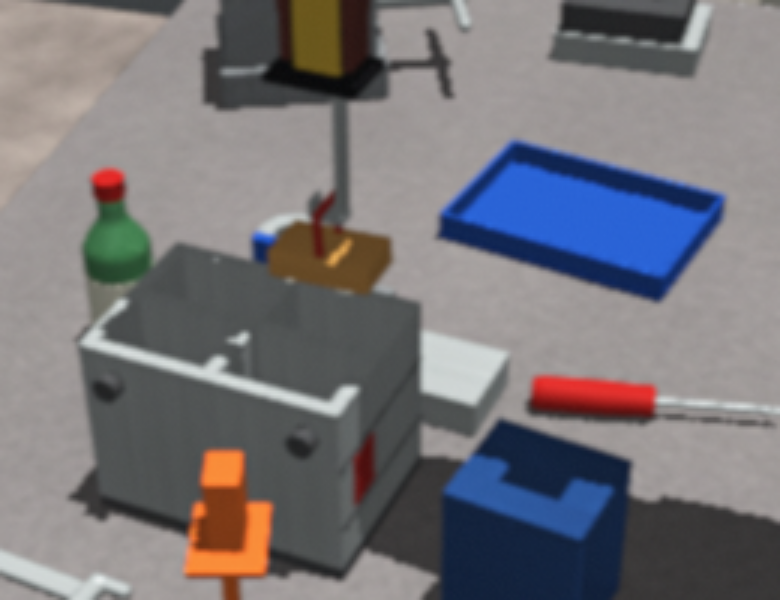

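The side crop shows the insert hanging level from the hook at about (330,260), clear of the mould. I'll carry it to the tray slot at (514.6,-417).

step_arm([
  [[-0.13,-0.3,0,0,0,-0.13,0],[-0.13,-0.6,0,0,0,-0.13,0],[-0.13,-0.8,0,0,0,-0.13,0],[-0.13,-0.8,0,0,0,-0.13,0],[-0.13,-0.8,0,0,0,-0.13,0]],
])

```text
t: 10.45
ee_pos: [545.7, -190.2, 497.4]
orientation: [-2.408, -2.012, 0.003]
ft_force: [1.0, 0.7, -3.3]
width: 29.9
grasp_force: 30.0
```

step_arm([
  [[-0.13,-0.8,0,0,0,-0.13,0],[-0.13,-0.8,0,0,0,-0.13,0],[-0.13,-0.8,0,0,0,-0.13,0],[-0.13,-0.8,0,0,0,-0.13,0],[-0.13,-0.6,0,0,0,-0.13,0]],
])

```text
t: 11.08
ee_pos: [512.9, -380.5, 497.1]
orientation: [-2.454, -1.955, 0.002]
ft_force: [-0.3, 0.1, -3.6]
width: 30.1
grasp_force: 30.0
```

step_arm([
  [[0,-0.45,0,0,0,0,0],[0,-0.2,-0.2,0,0,0,0],[0,-0.15,-0.4,0,0,0,0],[0,0,-0.5,0,0,0,0],[0,0,-0.5,0,0,0,0]],
])

```text
t: 11.7
ee_pos: [514.5, -417.4, 417.1]
orientation: [-2.452, -1.96, 0.0]
ft_force: [0.1, 0.2, -3.9]
width: 30.0
grasp_force: 30.0
```

step_arm([
  [[0,0,-0.5,0,0,0,0],[0,0,-0.4,0,0,0,0],[0,0,-0.2,0,0,0,0],[0,0,-0.1,0,0,0,0],[0,0,0,0,0,0,0]],
])

```text
t: 12.32
ee_pos: [514.6, -418.4, 359.9]
orientation: [2.455, 1.96, 0.0]
ft_force: [0.4, -0.1, -3.5]
width: 29.9
grasp_force: 30.0
```

```bash
python3 -c "
from h import *
hook()"
```

```text
t 12.32 tcp [ 514.6 -418.4  359.9] yaw 77.21 zax [ 4.e-04 -3.e-04 -1.e+00] F [ 0.4 -0.1 -3.5] w 29.9 g 30.0 q [-0.7   0.53  1.57  0.    1.04 -0.48]
hook [ 514.9 -417.5   67.6]
```

step_arm([
  [[0,0,-0.2,0,0,0,0],[0,0,-0.12,0,0,0,0],[0,0,-0.08,0,0,0,0],[0,0,-0.06,0,0,0,0],[0,0,-0.05,0,0,0,0]],
])

```text
t: 12.95
ee_pos: [514.6, -418.5, 334.4]
orientation: [2.455, 1.96, 0.0]
ft_force: [0.1, 0.8, -1.9]
width: 30.0
grasp_force: 30.0
```

step_arm([
  [[0,0,-0.07,0,0,0,0],[0,0,-0.07,0,0,0,0],[0,0,-0.07,0,0,0,0],[0,0,0,0,0,0,0],[0,0,0,0,0,0,0]],
])

```text
t: 13.58
ee_pos: [514.5, -418.4, 323.7]
orientation: [2.455, 1.96, 0.0]
ft_force: [-0.7, -0.6, -1.3]
width: 29.6
grasp_force: 30.0
```

```bash
python3 -c "
from h import *
hook()"
```

```text
t 13.57 tcp [ 514.5 -418.4  323.7] yaw 77.2 zax [ 1.e-04 -1.e-04 -1.e+00] F [-0.7 -0.6 -1.3] w 29.6 g 30.0 q [-0.7   0.57  1.59 -0.    0.98 -0.48]
hook [ 514.7 -417.4   31.4]
```

step_arm([
  [[-0.12,0.03,0,0,0,0,0],[-0.13,0.03,0,0,0,0,0],[-0.13,0.02,0,0,0,0,0],[0,0,0,0,0,0,0],[0,0,0.2,0,0,0,0]],
])

```text
t: 14.2
ee_pos: [495.3, -414.3, 333.4]
orientation: [-2.454, -1.959, 0.0]
ft_force: [0.5, 0.3, -1.2]
width: 30.0
grasp_force: 30.0
```

step_arm([
  [[0,0,0.4,0,0,0,0],[0,0,0.7,0,0,0,0],[0,0,0.8,0,0,0,0],[0,0,0.8,0,0,0,0],[0,0,0.4,0,0,0,0]],
])

```text
t: 14.82
ee_pos: [495.7, -414.4, 493.4]
orientation: [2.451, 1.957, 0.002]
ft_force: [-0.1, -0.6, -1.2]
width: 30.2
grasp_force: 30.0
```

```bash
python3 -c "
from h import *
hook();shot('top','t4.png');shot('side','s4.png')
a=np.hstack([cv2.resize(load('t4')[0][200:360,450:640],(400,337)),cv2.resize(load('s4')[0][130:214,320:460],(400,240))[:337] if 0 else cv2.resize(load('s4')[0][130:248,320:460],(400,337))]);cv2.imwrite('pics/c4.png',a[:,:,::-1])"
```

```text
t 14.82 tcp [ 495.7 -414.4  493.4] yaw 77.21 zax [ 0.0042 -0.0036 -1.    ] F [-0.1 -0.6 -1.2] w 30.2 g 30.0 q [-0.71  0.37  1.5   0.    1.27 -0.49]
hook [ 497.1 -414.5  201.1]
```

View pics/c4.png

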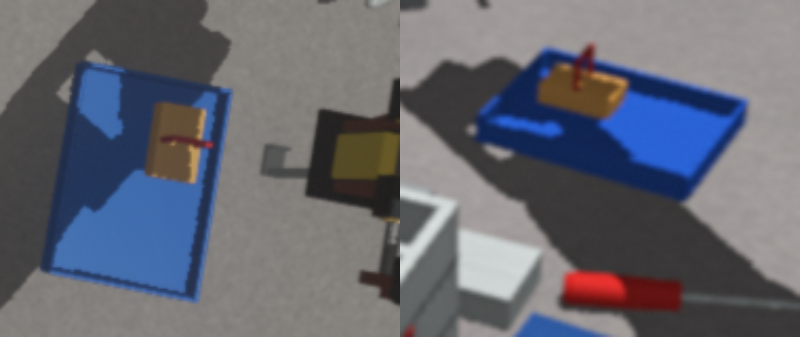

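The first insert stands upright in its slot (left crop about (180,142)). Next is the far-right bail at (666.2,-34.2).

step_arm([
  [[0.3,0.4,0,0,0,0.13,0],[0.3,0.8,0,0,0,0.13,0],[0.3,0.9,0,0,0,0.13,0],[0.3,0.9,0,0,0,0.13,0],[0.3,0.9,0,0,0,0.13,0]],
])

```text
t: 15.55
ee_pos: [570.6, -217.8, 488.2]
orientation: [-2.409, -2.015, 0.0]
ft_force: [0.7, 0.8, -1.6]
width: 30.0
grasp_force: 30.0
```

step_arm([
  [[0.3,0.9,0,0,0,0.13,0],[0.3,0.9,0,0,0,0.13,0],[0.3,0.9,0,0,0,0.13,0],[0.3,0.7,0,0,0,0.13,0],[0.3,0.36,0,0,0,0.13,0]],
])

```text
t: 16.18
ee_pos: [645.8, -29.5, 488.3]
orientation: [-2.361, -2.072, 0.001]
ft_force: [-0.0, -0.1, -2.0]
width: 30.1
grasp_force: 30.0
```

step_arm([
  [[0,0,-0.1,0,0,0,0],[0,0,-0.2,0,0,0,0],[0,0,-0.3,0,0,0,0],[0,0,0,0,0,0,0],[0,0,0,0,0,0,0]],
])

```text
t: 16.8
ee_pos: [645.4, -31.9, 458.6]
orientation: [-2.364, -2.069, 0.0]
ft_force: [-0.1, -0.7, -1.6]
width: 29.9
grasp_force: 30.0
```

```bash
python3 -c "
from h import *
hook()"
```

```text
t 16.8 tcp [645.4 -31.9 458.6] yaw 82.37 zax [-2.e-04 -0.e+00 -1.e+00] F [-0.1 -0.7 -1.6] w 29.9 g 30.0 q [-0.07  0.4   1.53 -0.    1.21  0.07]
hook [645.5 -30.9 166.3]
```

step_arm([
  [[0.04,-0.02,-0.6,0,0,0,0],[0,0,-0.7,0,0,0,0],[0,0,-0.6,0,0,0,0],[0,0,-0.35,0,0,0,0],[0,0,-0.1,0,0,0,0]],
])

```text
t: 17.42
ee_pos: [647.5, -32.4, 340.6]
orientation: [-2.363, -2.069, 0.001]
ft_force: [0.3, -0.1, -1.0]
width: 29.6
grasp_force: 30.0
```

step_arm([
  [[0,0,0,0,0,0,0],[0,0,0,0,0,0,0],[0,0,0,0,0,0,0],[0,0,0,0,0,0,0],[0,0,0,0,0,0,0]],
])

```text
t: 18.05
ee_pos: [647.5, -32.4, 341.4]
orientation: [2.364, 2.069, 0.0]
ft_force: [0.3, 0.2, -1.4]
width: 30.0
grasp_force: 30.0
```

```bash
python3 -c "
from h import *
hook()"
```

```text
t 18.05 tcp [647.5 -32.4 341.4] yaw 82.41 zax [ 3.e-04 -0.e+00 -1.e+00] F [ 0.3  0.2 -1.4] w 30.0 g 30.0 q [-0.07  0.53  1.62 -0.    0.99  0.06]
hook [647.7 -31.4  49.1]
```

step_arm([
  [[0,0,-0.08,0,0,0,0],[0,0,-0.07,0,0,0,0],[0,0,0,0,0,0,0],[0,0,0,0,0,0,0],[0,0,0,0,0,0,0]],
])

```text
t: 18.68
ee_pos: [647.6, -32.3, 333.7]
orientation: [2.364, 2.069, 0.0]
ft_force: [0.3, 0.7, -2.0]
width: 29.5
grasp_force: 30.0
```

step_arm([
  [[0.09,-0.01,0,0,0,0,0],[0.09,-0.01,0,0,0,0,0],[0.09,-0.02,0,0,0,0,0],[0.09,-0.01,0,0,0,0,0],[0,0,0,0,0,0,0]],
])

```text
t: 19.3
ee_pos: [665.8, -34.9, 333.6]
orientation: [2.364, 2.069, 0.0]
ft_force: [0.3, 0.3, -2.1]
width: 30.0
grasp_force: 30.0
```

step_arm([
  [[0,0,0.03,0,0,0,0],[0,0,0.03,0,0,0,0],[0,0,0.06,0,0,0,0],[0,0,0.1,0,0,0,0],[0,0,0,0,0,0,0]],
])

```text
t: 19.92
ee_pos: [665.5, -34.9, 345.1]
orientation: [2.363, 2.069, 0.001]
ft_force: [-0.7, 0.5, -3.9]
width: 29.9
grasp_force: 30.0
```

```bash
python3 -c "
from h import *
hook()"
```

```text
t 19.93 tcp [665.5 -34.9 345.1] yaw 82.41 zax [ 6.e-04 -0.e+00 -1.e+00] F [-0.7  0.5 -3.9] w 29.9 g 30.0 q [-0.07  0.55  1.57  0.    1.02  0.06]
hook [665.8 -33.9  52.8]
```

step_arm([
  [[0,0,0.3,0,0,0,0],[0,0,0.6,0,0,0,0],[0,0,0.8,0,0,0,0],[0,0,0.8,0,0,0,0],[0,0,0.6,0,0,0,0]],
])

```text
t: 20.55
ee_pos: [665.4, -34.9, 502.7]
orientation: [2.362, 2.068, 0.003]
ft_force: [-0.9, -0.7, -3.7]
width: 30.1
grasp_force: 30.0
```

```bash
python3 -c "
from h import *
hook();tray()"
```

```text
t 20.55 tcp [665.4 -34.9 502.7] yaw 82.4 zax [ 2.4e-03 -2.0e-04 -1.0e+00] F [-0.9 -0.7 -3.7] w 30.1 g 30.0 q [-0.07  0.4   1.44  0.    1.3   0.06]
hook [666.2 -33.9 210.4]
tray (array([ 480.4, -378.3], dtype=float32), 198.4, 141.0, -12.71)
 slot (42, -31) [ 514.6 -417.8]
 slot (-42, -31) [ 432.6 -399.3]
 slot (42, 31) [ 528.2 -357.3]
 slot (-42, 31) [ 446.2 -338.8]
```

step_arm([
  [[-0.25,-0.3,0,0,0,-0.13,0],[-0.45,-0.6,0,0,0,-0.13,0],[-0.55,-0.75,0,0,0,-0.13,0],[-0.55,-0.75,0,0,0,-0.13,0],[-0.55,-0.75,0,0,0,-0.13,0]],
])

```text
t: 21.22
ee_pos: [545.6, -193.9, 497.5]
orientation: [-2.409, -2.012, 0.003]
ft_force: [0.5, -0.4, -3.4]
width: 29.7
grasp_force: 30.0
```

step_arm([
  [[-0.55,-0.75,0,0,0,-0.13,0],[-0.55,-0.75,0,0,0,-0.13,0],[-0.5,-0.75,0,0,0,-0.13,0],[-0.4,-0.75,0,0,0,-0.13,0],[-0.2,-0.5,0,0,0,-0.13,0]],
])

```text
t: 21.85
ee_pos: [435.2, -368.8, 497.6]
orientation: [-2.455, -1.955, 0.002]
ft_force: [1.1, 0.2, -4.0]
width: 29.7
grasp_force: 30.0
```

step_arm([
  [[-0.12,-0.4,0,0,0,0,0],[0,-0.2,-0.2,0,0,0,0],[0,-0.05,-0.4,0,0,0,0],[0,0,-0.5,0,0,0,0],[0,0,-0.5,0,0,0,0]],
])

```text
t: 22.48
ee_pos: [432.1, -399.2, 417.7]
orientation: [-2.453, -1.96, -0.0]
ft_force: [1.0, -0.9, -4.1]
width: 29.6
grasp_force: 30.0
```

step_arm([
  [[0,0,-0.5,0,0,0,0],[0,0,-0.4,0,0,0,0],[0,0,-0.2,0,0,0,0],[0,0,-0.1,0,0,0,0],[0,0,0,0,0,0,0]],
])

```text
t: 23.1
ee_pos: [432.2, -399.8, 359.7]
orientation: [-2.455, -1.96, -0.0]
ft_force: [-0.3, -0.5, -2.7]
width: 29.7
grasp_force: 30.0
```

```bash
python3 -c "
from h import *
hook()"
```

```text
t 23.1 tcp [ 432.2 -399.8  359.7] yaw 77.22 zax [ 0.e+00  1.e-04 -1.e+00] F [-0.3 -0.5 -2.7] w 29.7 g 30.0 q [-0.77  0.43  1.75  0.    0.97 -0.54]
hook [ 432.3 -398.8   67.4]
```

Good. I'll lower it, unhook, and lift away.

step_arm([
  [[0,0,-0.2,0,0,0,0],[0,0,-0.12,0,0,0,0],[0,0,-0.08,0,0,0,0],[0,0,-0.06,0,0,0,0],[0,0,-0.05,0,0,0,0]],
])

```text
t: 23.72
ee_pos: [432.1, -400.0, 334.3]
orientation: [2.455, 1.96, 0.0]
ft_force: [0.0, -0.1, -1.2]
width: 29.9
grasp_force: 30.0
```

step_arm([
  [[0,0,-0.07,0,0,0,0],[0,0,-0.07,0,0,0,0],[0,0,-0.07,0,0,0,0],[0,0,0,0,0,0,0],[0,0,0,0,0,0,0]],
])

```text
t: 24.35
ee_pos: [432.0, -399.9, 323.7]
orientation: [2.455, 1.96, 0.0]
ft_force: [0.1, -0.1, -1.0]
width: 30.0
grasp_force: 30.0
```

step_arm([
  [[-0.12,0.03,0,0,0,0,0],[-0.13,0.03,0,0,0,0,0],[-0.13,0.02,0,0,0,0,0],[0,0,0,0,0,0,0],[0,0,0.2,0,0,0,0]],
])

```text
t: 24.98
ee_pos: [412.8, -395.8, 333.5]
orientation: [-2.454, -1.959, 0.0]
ft_force: [0.6, 0.3, -2.6]
width: 30.0
grasp_force: 30.0
```

step_arm([
  [[0,0,0.4,0,0,0,0],[0,0,0.7,0,0,0,0],[0,0,0.8,0,0,0,0],[0,0,0.8,0,0,0,0],[0,0,0.4,0,0,0,0]],
])

```text
t: 25.6
ee_pos: [413.3, -396.0, 492.1]
orientation: [2.452, 1.958, 0.001]
ft_force: [-0.0, 0.1, -1.3]
width: 30.3
grasp_force: 30.0
```

```bash
python3 -c "
from h import *
hook();tray()"
```

```text
t 25.6 tcp [ 413.3 -396.   492.1] yaw 77.21 zax [ 0.0031 -0.0031 -1.    ] F [-0.   0.1 -1.3] w 30.3 g 30.0 q [-0.78  0.25  1.66  0.    1.22 -0.56]
hook [ 414.3 -395.9  199.8]
tray (array([ 480.8, -376.5], dtype=float32), 198.4, 144.6, -12.75)
 slot (42, -31) [ 514.9 -416. ]
 slot (-42, -31) [ 433.  -397.5]
 slot (42, 31) [ 528.6 -355.5]
 slot (-42, 31) [ 446.7 -337. ]
```

step_arm([
  [[0.3,0.5,0,0,0,0.13,0],[0.5,0.9,0,0,0,0.13,0],[0.55,0.95,0,0,0,0.13,0],[0.55,0.95,0,0,0,0.13,0],[0.55,0.95,0,0,0,0.13,0]],
])

```text
t: 26.28
ee_pos: [536.1, -181.7, 488.7]
orientation: [2.41, 2.015, 0.0]
ft_force: [-0.8, -0.6, -0.4]
width: 29.8
grasp_force: 30.0
```

step_arm([
  [[0.55,0.95,0,0,0,0.13,0],[0.55,0.95,0,0,0,0.13,0],[0.55,0.95,0,0,0,0.13,0],[0.5,0.8,0,0,0,0.13,0],[0.28,0.62,0,0,0,0.13,0]],
])

```text
t: 26.9
ee_pos: [657.8, 32.2, 488.2]
orientation: [-2.362, -2.071, 0.0]
ft_force: [0.2, -0.6, -2.1]
width: 29.7
grasp_force: 30.0
```

step_arm([
  [[0,0,-0.1,0,0,0,0],[0,0,-0.2,0,0,0,0],[0,0,-0.3,0,0,0,0],[0,0,0,0,0,0,0],[0,0,0,0,0,0,0]],
])

```text
t: 27.52
ee_pos: [657.0, 29.5, 458.7]
orientation: [-2.365, -2.068, 0.0]
ft_force: [-0.6, 0.4, -1.8]
width: 29.9
grasp_force: 30.0
```

```bash
python3 -c "
from h import *
hook()"
```

```text
t 27.52 tcp [657.   29.5 458.7] yaw 82.35 zax [-1.e-04  0.e+00 -1.e+00] F [-0.6  0.4 -1.8] w 29.9 g 30.0 q [0.03 0.42 1.5  0.   1.22 0.16]
hook [657.1  30.5 166.4]
```

step_arm([
  [[0.01,0,-0.6,0,0,0,0],[0,0,-0.7,0,0,0,0],[0,0,-0.6,0,0,0,0],[0,0,-0.35,0,0,0,0],[0,0,-0.1,0,0,0,0]],
])

```text
t: 28.15
ee_pos: [657.5, 30.0, 340.6]
orientation: [-2.363, -2.069, 0.001]
ft_force: [-0.2, -0.6, -2.2]
width: 30.0
grasp_force: 30.0
```

step_arm([
  [[0,0,-0.05,0,0,0,0],[0,0,-0.05,0,0,0,0],[0,0,-0.05,0,0,0,0],[0,0,0,0,0,0,0],[0,0,0,0,0,0,0]],
])

```text
t: 28.78
ee_pos: [657.5, 30.2, 333.9]
orientation: [2.363, 2.069, 0.0]
ft_force: [-0.2, 0.4, -0.9]
width: 30.0
grasp_force: 30.0
```

```bash
python3 -c "
from h import *
hook()"
```

```text
t 28.77 tcp [657.5  30.2 333.9] yaw 82.41 zax [ 3.e-04  0.e+00 -1.e+00] F [-0.2  0.4 -0.9] w 30.0 g 30.0 q [0.03 0.55 1.6  0.   0.99 0.16]
hook [657.8  31.2  41.6]
```

step_arm([
  [[0.09,-0.01,0,0,0,0,0],[0.09,-0.01,0,0,0,0,0],[0.09,-0.02,0,0,0,0,0],[0.09,-0.01,0,0,0,0,0],[0,0,0,0,0,0,0]],
])

```text
t: 29.4
ee_pos: [675.8, 27.6, 333.6]
orientation: [2.364, 2.069, 0.0]
ft_force: [0.3, -0.3, -1.6]
width: 30.1
grasp_force: 30.0
```

step_arm([
  [[0,0,0.03,0,0,0,0],[0,0,0.03,0,0,0,0],[0,0,0.06,0,0,0,0],[0,0,0.1,0,0,0,0],[0,0,0,0,0,0,0]],
])

```text
t: 30.02
ee_pos: [675.5, 27.7, 345.1]
orientation: [2.363, 2.069, 0.001]
ft_force: [0.8, -0.0, -2.8]
width: 30.2
grasp_force: 30.0
```

step_arm([
  [[0,0,0.3,0,0,0,0],[0,0,0.6,0,0,0,0],[0,0,0.8,0,0,0,0],[0,0,0.8,0,0,0,0],[0,0,0.6,0,0,0,0]],
])

```text
t: 30.65
ee_pos: [675.4, 27.6, 502.7]
orientation: [2.363, 2.068, 0.003]
ft_force: [-0.6, -0.1, -3.6]
width: 30.2
grasp_force: 30.0
```

```bash
python3 -c "
from h import *
hook();tray()"
```

```text
t 30.65 tcp [675.4  27.6 502.7] yaw 82.41 zax [ 2.3e-03  1.0e-04 -1.0e+00] F [-0.6 -0.1 -3.6] w 30.2 g 30.0 q [0.02 0.41 1.41 0.   1.31 0.16]
hook [676.2  28.7 210.4]
tray (array([ 480.5, -377.4], dtype=float32), 198.4, 142.6, -12.65)
 slot (42, -31) [ 514.7 -416.8]
 slot (-42, -31) [ 432.7 -398.4]
 slot (42, 31) [ 528.3 -356.4]
 slot (-42, 31) [ 446.3 -338. ]
```

step_arm([
  [[-0.15,-0.3,0,0,0,-0.13,0],[-0.3,-0.6,0,0,0,-0.13,0],[-0.35,-0.8,0,0,0,-0.13,0],[-0.35,-0.8,0,0,0,-0.13,0],[-0.35,-0.8,0,0,0,-0.13,0]],
])

```text
t: 31.32
ee_pos: [598.7, -139.2, 497.4]
orientation: [-2.409, -2.013, 0.004]
ft_force: [0.5, 0.3, -3.5]
width: 29.7
grasp_force: 30.0
```

step_arm([
  [[-0.35,-0.8,0,0,0,-0.13,0],[-0.35,-0.8,0,0,0,-0.13,0],[-0.3,-0.8,0,0,0,-0.13,0],[-0.25,-0.8,0,0,0,-0.13,0],[-0.15,-0.6,0,0,0,-0.13,0]],
])

```text
t: 31.95
ee_pos: [528.4, -329.3, 497.4]
orientation: [-2.455, -1.955, 0.003]
ft_force: [0.2, 0.7, -3.8]
width: 29.9
grasp_force: 30.0
```

step_arm([
  [[-0.05,-0.35,0,0,0,0,0],[0,-0.2,-0.2,0,0,0,0],[0,-0.05,-0.4,0,0,0,0],[0,0,-0.5,0,0,0,0],[0,0,-0.5,0,0,0,0]],
])

```text
t: 32.58
ee_pos: [528.0, -356.1, 417.1]
orientation: [-2.452, -1.96, 0.001]
ft_force: [0.1, -0.1, -4.2]
width: 29.7
grasp_force: 30.0
```

step_arm([
  [[0,0,-0.5,0,0,0,0],[0,0,-0.4,0,0,0,0],[0,0,-0.2,0,0,0,0],[0,0,-0.1,0,0,0,0],[0,0,0,0,0,0,0]],
])

```text
t: 33.2
ee_pos: [528.1, -357.4, 359.9]
orientation: [2.455, 1.96, 0.0]
ft_force: [-0.3, -0.4, -3.4]
width: 29.8
grasp_force: 30.0
```

```bash
python3 -c "
from h import *
hook()"
```

```text
t 33.2 tcp [ 528.1 -357.4  359.9] yaw 77.21 zax [ 3.e-04 -2.e-04 -1.e+00] F [-0.3 -0.4 -3.4] w 29.8 g 30.0 q [-0.61  0.49  1.63  0.    1.02 -0.39]
hook [ 528.4 -356.5   67.6]
```

step_arm([
  [[0,0,-0.2,0,0,0,0],[0,0,-0.12,0,0,0,0],[0,0,-0.08,0,0,0,0],[0,0,-0.06,0,0,0,0],[0,0,-0.05,0,0,0,0]],
])

```text
t: 33.83
ee_pos: [528.2, -357.5, 334.4]
orientation: [2.454, 1.96, 0.0]
ft_force: [-0.5, 0.4, -1.3]
width: 29.8
grasp_force: 30.0
```

step_arm([
  [[0,0,-0.07,0,0,0,0],[0,0,-0.07,0,0,0,0],[0,0,-0.07,0,0,0,0],[0,0,0,0,0,0,0],[0,0,0,0,0,0,0]],
])

```text
t: 34.45
ee_pos: [528.0, -357.4, 323.7]
orientation: [2.455, 1.96, 0.0]
ft_force: [-0.4, -0.8, -2.7]
width: 29.6
grasp_force: 30.0
```

step_arm([
  [[-0.12,0.03,0,0,0,0,0],[-0.13,0.03,0,0,0,0,0],[-0.13,0.02,0,0,0,0,0],[0,0,0,0,0,0,0],[0,0,0.2,0,0,0,0]],
])

```text
t: 35.08
ee_pos: [508.8, -353.3, 333.5]
orientation: [-2.454, -1.959, 0.0]
ft_force: [-0.1, -0.7, -2.7]
width: 29.6
grasp_force: 30.0
```

step_arm([
  [[0,0,0.4,0,0,0,0],[0,0,0.7,0,0,0,0],[0,0,0.8,0,0,0,0],[0,0,0.8,0,0,0,0],[0,0,0.4,0,0,0,0]],
])

```text
t: 35.7
ee_pos: [509.2, -353.4, 493.3]
orientation: [2.451, 1.957, 0.002]
ft_force: [0.4, -0.2, -2.7]
width: 29.8
grasp_force: 30.0
```

```bash
python3 -c "
from h import *
hook();tray()"
```

```text
t 35.7 tcp [ 509.2 -353.4  493.3] yaw 77.21 zax [ 0.0045 -0.0033 -1.    ] F [ 0.4 -0.2 -2.7] w 29.8 g 30.0 q [-0.63  0.33  1.56 -0.    1.25 -0.4 ]
hook [ 510.7 -353.4  201. ]
tray (array([ 480.8, -376.5], dtype=float32), 198.1, 144.5, -12.49)
 slot (42, -31) [ 515.1 -415.8]
 slot (-42, -31) [ 433.1 -397.7]
 slot (42, 31) [ 528.5 -355.3]
 slot (-42, 31) [ 446.5 -337.2]
```

```bash
cat >> h.py <<'E'
def brass():
    p,K,E=shot("top");H=hsv(p);m=((H[...,0]>10)&(H[...,0]<25)&(H[...,1]>90)&(H[...,2]>60))
    m=win(m,270,140,620,420).astype(np.uint8)
    n,l,s,c=cv2.connectedComponentsWithStats(m)
    for i in range(1,n):
        if s[i,4]>60: print("brass",s[i].tolist(),onz(c[i],24,K,E).round(0)[:2])
E
python3 -c "
from h import *
hook();brass()"
```

```text
t 35.75 tcp [ 509.5 -353.6  495.3] yaw 77.22 zax [ 0.0066 -0.0048 -1.    ] F [ 0.6 -0.5  1.6] w 29.8 g 30.0 q [-0.63  0.33  1.55  0.    1.25 -0.4 ]
hook [ 511.6 -354.   203. ]
brass [288, 217, 24, 35, 659] [591.  39.]
brass [488, 242, 28, 38, 710] [ 529. -353.]
brass [520, 249, 27, 37, 653] [ 515. -412.]
brass [565, 253, 26, 23, 493] [ 519. -501.]
brass [595, 255, 7, 20, 94] [ 516. -541.]
brass [512, 290, 28, 39, 734] [ 434. -395.]
```

step_arm([
  [[0.12,0.4,0,0,0,0.13,0],[0.12,0.8,0,0,0,0.13,0],[0.12,0.9,0,0,0,0.13,0],[0.12,0.9,0,0,0,0.13,0],[0.12,0.9,0,0,0,0.13,0]],
])

```text
t: 36.42
ee_pos: [538.7, -155.7, 487.3]
orientation: [-2.407, -2.015, 0.002]
ft_force: [0.6, -0.1, -2.5]
width: 30.0
grasp_force: 30.0
```

step_arm([
  [[0.12,0.9,0,0,0,0.13,0],[0.12,0.9,0,0,0,0.13,0],[0.12,0.9,0,0,0,0.13,0],[0.12,0.8,0,0,0,0.13,0],[0.12,0.5,0,0,0,0.13,0]],
])

```text
t: 37.05
ee_pos: [568.3, 44.6, 487.3]
orientation: [-2.359, -2.071, 0.003]
ft_force: [0.8, 0.0, -1.2]
width: 30.0
grasp_force: 30.0
```

step_arm([
  [[0,0,-0.1,0,0,0,0],[0,0,-0.2,0,0,0,0],[0,0,-0.3,0,0,0,0],[0,0,0,0,0,0,0],[0,0,0,0,0,0,0]],
])

```text
t: 37.67
ee_pos: [569.1, 41.1, 458.6]
orientation: [-2.365, -2.068, 0.0]
ft_force: [0.7, 0.3, -1.2]
width: 30.0
grasp_force: 30.0
```

```bash
python3 -c "
from h import *
hook()"
```

```text
t 37.67 tcp [569.1  41.1 458.6] yaw 82.35 zax [-2.e-04  0.e+00 -1.e+00] F [ 0.7  0.3 -1.2] w 30.0 g 30.0 q [0.05 0.28 1.7  0.   1.16 0.18]
hook [569.1  42.1 166.3]
```

step_arm([
  [[0.03,-0.01,-0.6,0,0,0,0],[0,0,-0.7,0,0,0,0],[0,0,-0.6,0,0,0,0],[0,0,-0.35,0,0,0,0],[0,0,-0.1,0,0,0,0]],
])

```text
t: 38.3
ee_pos: [570.5, 41.0, 340.6]
orientation: [-2.364, -2.069, 0.001]
ft_force: [1.0, 0.0, -1.6]
width: 29.8
grasp_force: 30.0
```

step_arm([
  [[0,0,-0.05,0,0,0,0],[0,0,-0.05,0,0,0,0],[0,0,-0.05,0,0,0,0],[0,0,0,0,0,0,0],[0,0,0,0,0,0,0]],
])

```text
t: 38.92
ee_pos: [570.5, 41.2, 333.9]
orientation: [2.364, 2.069, 0.0]
ft_force: [-0.8, -0.6, -2.2]
width: 29.6
grasp_force: 30.0
```

```bash
python3 -c "
from h import *
hook()"
```

```text
t 38.92 tcp [570.5  41.2 333.9] yaw 82.41 zax [ 3.e-04  0.e+00 -1.e+00] F [-0.8 -0.6 -2.2] w 29.6 g 30.0 q [0.05 0.44 1.8  0.   0.9  0.18]
hook [570.7  42.2  41.6]
```

step_arm([
  [[0.09,-0.01,0,0,0,0,0],[0.09,-0.02,0,0,0,0,0],[0.09,-0.02,0,0,0,0,0],[0.09,-0.01,0,0,0,0,0],[0,0,0,0,0,0,0]],
])

```text
t: 39.55
ee_pos: [588.9, 38.1, 333.6]
orientation: [2.364, 2.069, 0.0]
ft_force: [0.7, -0.0, -1.1]
width: 29.6
grasp_force: 30.0
```

step_arm([
  [[0,0,0.03,0,0,0,0],[0,0,0.03,0,0,0,0],[0,0,0.06,0,0,0,0],[0,0,0.1,0,0,0,0],[0,0,0,0,0,0,0]],
])

```text
t: 40.17
ee_pos: [588.5, 38.2, 345.1]
orientation: [2.363, 2.069, 0.001]
ft_force: [-1.0, -0.1, -2.7]
width: 29.9
grasp_force: 30.0
```

step_arm([
  [[0,0,0.3,0,0,0,0],[0,0,0.6,0,0,0,0],[0,0,0.8,0,0,0,0],[0,0,0.8,0,0,0,0],[0,0,0.6,0,0,0,0]],
])

```text
t: 40.8
ee_pos: [588.3, 38.1, 502.5]
orientation: [2.363, 2.069, 0.003]
ft_force: [0.1, 0.5, -4.0]
width: 29.7
grasp_force: 30.0
```

```bash
python3 -c "
from h import *
hook();tray()"
```

```text
t 40.8 tcp [588.3  38.1 502.5] yaw 82.4 zax [ 2.2e-03  1.0e-04 -1.0e+00] F [ 0.1  0.5 -4. ] w 29.7 g 30.0 q [ 0.04  0.27  1.61 -0.    1.25  0.18]
hook [589.1  39.2 210.2]
tray (array([ 480.3, -378.6], dtype=float32), 198.3, 140.3, -12.71)
 slot (42, -31) [ 514.5 -418.1]
 slot (-42, -31) [ 432.5 -399.6]
 slot (42, 31) [ 528.1 -357.6]
 slot (-42, 31) [ 446.1 -339.1]
```

step_arm([
  [[-0.15,-0.3,0,0,0,-0.13,0],[-0.3,-0.6,0,0,0,-0.13,0],[-0.35,-0.8,0,0,0,-0.13,0],[-0.35,-0.8,0,0,0,-0.13,0],[-0.35,-0.8,0,0,0,-0.13,0]],
])

```text
t: 41.48
ee_pos: [511.6, -128.5, 497.6]
orientation: [-2.409, -2.013, 0.004]
ft_force: [-0.2, -0.3, -2.8]
width: 29.9
grasp_force: 30.0
```

step_arm([
  [[-0.35,-0.8,0,0,0,-0.13,0],[-0.35,-0.8,0,0,0,-0.13,0],[-0.3,-0.8,0,0,0,-0.13,0],[-0.2,-0.7,0,0,0,-0.13,0],[-0.1,-0.55,0,0,0,-0.13,0]],
])

```text
t: 42.1
ee_pos: [446.4, -310.9, 497.6]
orientation: [-2.454, -1.955, 0.002]
ft_force: [-0.3, 0.4, -3.0]
width: 29.8
grasp_force: 30.0
```

step_arm([
  [[-0.05,-0.35,0,0,0,0,0],[0,-0.2,-0.2,0,0,0,0],[0,-0.04,-0.4,0,0,0,0],[0,0,-0.5,0,0,0,0],[0,0,-0.5,0,0,0,0]],
])

```text
t: 42.72
ee_pos: [445.9, -338.1, 417.8]
orientation: [-2.453, -1.96, 0.0]
ft_force: [0.2, -1.0, -2.5]
width: 29.8
grasp_force: 30.0
```

step_arm([
  [[0,0,-0.5,0,0,0,0],[0,0,-0.4,0,0,0,0],[0,0,-0.2,0,0,0,0],[0,0,-0.1,0,0,0,0],[0,0,0,0,0,0,0]],
])

```text
t: 43.35
ee_pos: [446.1, -338.8, 359.7]
orientation: [2.455, 1.96, 0.0]
ft_force: [-0.4, -0.0, -3.4]
width: 30.0
grasp_force: 30.0
```

```bash
python3 -c "
from h import *
hook()"
```

```text
t 43.35 tcp [ 446.1 -338.8  359.7] yaw 77.22 zax [ 1.e-04  0.e+00 -1.e+00] F [-0.4 -0.  -3.4] w 30.0 g 30.0 q [-0.67  0.39  1.81  0.    0.95 -0.45]
hook [ 446.3 -337.8   67.4]
```

step_arm([
  [[0,0,-0.2,0,0,0,0],[0,0,-0.12,0,0,0,0],[0,0,-0.08,0,0,0,0],[0,0,-0.06,0,0,0,0],[0,0,-0.05,0,0,0,0]],
])

```text
t: 43.98
ee_pos: [446.1, -339.0, 334.2]
orientation: [2.455, 1.96, 0.0]
ft_force: [-0.3, -0.0, -1.3]
width: 29.7
grasp_force: 30.0
```

step_arm([
  [[0,0,-0.07,0,0,0,0],[0,0,-0.07,0,0,0,0],[0,0,-0.07,0,0,0,0],[0,0,0,0,0,0,0],[0,0,0,0,0,0,0]],
])

```text
t: 44.6
ee_pos: [446.0, -338.9, 323.7]
orientation: [2.455, 1.96, 0.0]
ft_force: [0.3, 0.2, -2.2]
width: 29.9
grasp_force: 30.0
```

step_arm([
  [[-0.12,0.03,0,0,0,0,0],[-0.13,0.03,0,0,0,0,0],[-0.13,0.02,0,0,0,0,0],[0,0,0,0,0,0,0],[0,0,0.2,0,0,0,0]],
])

```text
t: 45.22
ee_pos: [426.8, -334.8, 333.6]
orientation: [-2.454, -1.959, 0.0]
ft_force: [-0.0, -0.2, -1.4]
width: 29.7
grasp_force: 30.0
```

step_arm([
  [[0,0,0.4,0,0,0,0],[0,0,0.7,0,0,0,0],[0,0,0.8,0,0,0,0],[0,0,0.7,0,0,0,0],[0,0,0.3,0,0,0,0]],
])

```text
t: 45.85
ee_pos: [427.3, -335.0, 481.4]
orientation: [2.452, 1.958, 0.001]
ft_force: [0.4, -0.2, -2.0]
width: 30.0
grasp_force: 30.0
```

```bash
python3 -c "
from h import *
hook();tray();brass()"
```

```text
t 45.85 tcp [ 427.3 -335.   481.4] yaw 77.21 zax [ 0.0032 -0.0026 -1.    ] F [ 0.4 -0.2 -2. ] w 30.0 g 30.0 q [-0.69  0.22  1.74  0.    1.18 -0.46]
hook [ 428.3 -334.8  189.1]
tray (array([ 480.4, -377.3], dtype=float32), 198.3, 142.3, -12.84)
 slot (42, -31) [ 514.5 -416.9]
 slot (-42, -31) [ 432.6 -398.2]
 slot (42, 31) [ 528.2 -356.4]
 slot (-42, 31) [ 446.3 -337.7]
brass [488, 242, 28, 38, 720] [ 529. -353.]
brass [520, 249, 27, 37, 749] [ 515. -413.]
brass [481, 285, 27, 38, 724] [ 447. -335.]
brass [512, 290, 28, 37, 603] [ 440. -392.]
brass [551, 314, 24, 26, 490] [ 400. -465.]
brass [579, 318, 8, 24, 122] [ 392. -503.]
```

All four inserts are in the tray and the wells are empty. I'll return the picker to its stand.

step_arm([
  [[0,0.4,0,0,0,0,0],[0,0.8,0,0,0,0,0],[0,0.9,0,0,0,0,0],[0,0.9,0,0,0,0,0],[0,0.9,0,0,0,0,0]],
])

```text
t: 46.58
ee_pos: [426.0, -137.5, 477.0]
orientation: [-2.453, -1.958, 0.002]
ft_force: [0.6, 0.0, -1.1]
width: 29.9
grasp_force: 30.0
```

step_arm([
  [[0,0.9,0,0,0,0,0],[0,0.9,0,0,0,0,0],[0,0.9,0,0,0,0,0],[0,0.8,0,0,0,0,0],[-0.07,0.55,0,0,0,0.05,0]],
])

```text
t: 47.2
ee_pos: [422.2, 64.8, 477.1]
orientation: [-2.449, -1.965, 0.004]
ft_force: [-0.2, -0.1, -1.3]
width: 29.7
grasp_force: 30.0
```

step_arm([
  [[0,0,0,0,0,0,0],[0,0,-0.2,0,0,0,0],[0,0,-0.4,0,0,0,0],[0,0,-0.2,0,0,0,0],[0,0,0,0,0,0,0]],
])

```text
t: 47.82
ee_pos: [423.2, 62.0, 437.6]
orientation: [-2.452, -1.962, 0.003]
ft_force: [0.2, -0.3, -1.1]
width: 30.0
grasp_force: 30.0
```

```bash
python3 -c "
from h import *
hook();p,K,E=shot('side')
cv2.imwrite('pics/c5.png',cv2.resize(p[150:320,320:440],(480,600),interpolation=2)[:,:,::-1])"
```

```text
t 47.83 tcp [423.2  62.  437.6] yaw 77.34 zax [-2.5e-03 -4.0e-04 -1.0e+00] F [ 0.2 -0.3 -1.1] w 30.0 g 30.0 q [ 0.12  0.08  2.01 -0.    1.05  0.34]
hook [422.6  62.9 145.3]
```

View pics/c5.png

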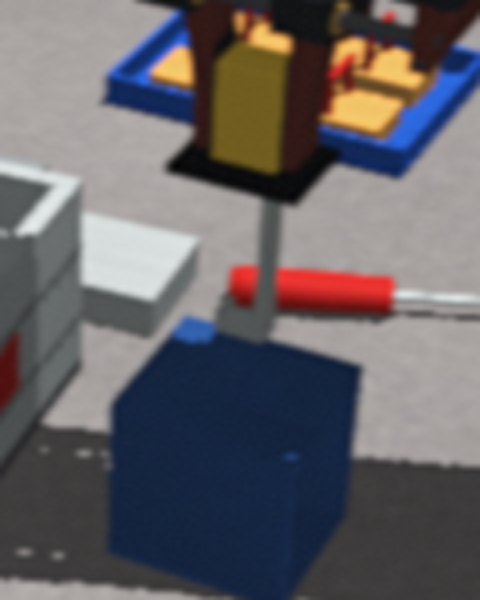

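The hook at (245,315) is poised over the stand's hole, and the inserts are visible in the tray behind it.

step_arm([
  [[0,0.03,-0.6,0,0,0,0],[0,0,-0.7,0,0,0,0],[0,0,-0.6,0,0,0,0],[0,0,-0.4,0,0,0,0],[0,0,-0.2,0,0,0,0]],
])

```text
t: 48.5
ee_pos: [423.7, 64.0, 313.2]
orientation: [-2.452, -1.964, 0.0]
ft_force: [0.3, -0.2, -2.1]
width: 29.8
grasp_force: 30.0
```

step_arm([
  [[0,0,-0.05,0,0,0,0],[0,0,-0.03,0,0,0,0],[0,0,0,0,0,0,0],[0,0,0,0,0,0,0],[0,0,0,0,0,0,0]],
])

```text
t: 49.12
ee_pos: [423.6, 64.1, 310.0]
orientation: [2.451, 1.964, 0.001]
ft_force: [0.2, 0.1, -1.8]
width: 30.2
grasp_force: 30.0
```

```bash
python3 -c "
from h import *
hook()"
```

```text
t 49.12 tcp [423.6  64.1 310. ] yaw 77.41 zax [ 6.e-04  1.e-04 -1.e+00] F [ 0.2  0.1 -1.8] w 30.2 g 30.0 q [0.12 0.29 2.12 0.   0.73 0.34]
hook [423.9  65.2  17.7]
```

step_arm([
  [[-0.01,0,-0.07,0,0,0,0],[0,0,-0.05,0,0,0,0],[0,0,-0.03,0,0,0,0],[0,0,0,0,0,0,0],[0,0,0,0,0,0,0]],
])

```text
t: 49.75
ee_pos: [422.9, 64.1, 302.3]
orientation: [-2.452, -1.964, 0.001]
ft_force: [-2.1, -0.6, 5.4]
width: 29.9
grasp_force: 30.0
```

step_arm([
  [[0,0,0,0,0,0,1],[0,0,0,0,0,0,1],[0,0,0,0,0,0,1],[0,0,0,0,0,0,1],[0,0,0,0,0,0,1]],
])

```text
t: 50.38
ee_pos: [423.0, 64.1, 302.1]
orientation: [-2.452, -1.964, 0.0]
ft_force: [0.2, 0.1, 0.2]
width: 76.4
grasp_force: 0.0
```

step_arm([
  [[0,0,0.3,0,0,0,1],[0,0,0.7,0,0,0,1],[0,0,0.8,0,0,0,1],[0,0,0.8,0,0,0,1],[0,0,0,0,0,0,1]],
])

```text
t: 51.0
ee_pos: [423.7, 64.2, 434.9]
orientation: [2.449, 1.962, 0.009]
ft_force: [0.7, 0.5, -0.4]
width: 87.6
grasp_force: 0.0
```

Run:
```python
from h import *
st();p,K,E=shot("top","t6.png");H=hsv(p);h,s,v=H[...,0],H[...,1],H[...,2]
yel=(h>20)&(h<35)&(s>120)&(v>60)
print("handle",rect(win(yel,250,280,330,370),170,K,E))
p,K,E=shot("side","s6.png");w,_,_=shot("wrist","w6.png")
cv2.imwrite('pics/c6.png',np.hstack([cv2.resize(p[200:320,320:440],(400,400)),cv2.resize(w,(400,400))])[:,:,::-1])
```

```text
t 51.0 tcp [423.7  64.2 434.9] yaw 77.41 zax [ 6.3e-03  8.0e-04 -1.0e+00] F [ 0.7  0.5 -0.4] w 87.6 g 0.0 q [0.12 0.08 2.01 0.   1.04 0.34]Traceback (most recent call last):
  File "<stdin>", line 4, in <module>
  File "h.py", line 22, in rect
    c=max(cs,key=cv2.contourArea)[:,0,:]
      ~~~^^^^^^^^^^^^^^^^^^^^^^^^
ValueError: max() iterable argument is empty
```

step_arm([
  [[0.2,-0.166,0,0,0,0.95,1],[0.2,-0.166,0,0,0,0.95,1],[0.2,-0.166,0,0,0,0.95,1],[0.2,-0.166,0,0,0,0.95,1],[0.2,-0.166,0,0,0,0.95,1]],
])

```text
t: 51.68
ee_pos: [472.8, 22.3, 430.3]
orientation: [-2.09, -2.343, 0.003]
ft_force: [0.6, 0.5, -0.5]
width: 87.7
grasp_force: 0.0
```

step_arm([
  [[0.2,-0.166,0,0,0,0.95,1],[0.2,-0.166,0,0,0,0.95,1],[0.2,-0.166,0,0,0,0.95,1],[0.2,-0.166,0,0,0,0.95,1],[0.2,-0.166,0,0,0,0.95,1]],
])

```text
t: 52.3
ee_pos: [522.8, -19.1, 430.1]
orientation: [-1.674, -2.655, 0.003]
ft_force: [0.4, 0.2, -0.2]
width: 88.1
grasp_force: 0.0
```

step_arm([
  [[0.2,-0.166,0,0,0,0.95,1],[0.2,-0.166,0,0,0,0.95,1],[0.2,-0.166,0,0,0,0.95,1],[0.2,-0.166,0,0,0,0.95,1],[0.2,-0.166,0,0,0,0.95,1]],
])

```text
t: 52.92
ee_pos: [572.9, -60.6, 429.9]
orientation: [-1.213, -2.894, 0.001]
ft_force: [0.4, 0.5, 0.4]
width: 87.6
grasp_force: 0.0
```

step_arm([
  [[0.2,-0.166,0,0,0,0.95,1],[0.2,-0.166,0,0,0,0.95,1],[0.2,-0.166,0,0,0,0.95,1],[0.2,-0.166,0,0,0,0.95,1],[0.2,-0.166,0,0,0,0.95,1]],
])

```text
t: 53.55
ee_pos: [622.9, -102.1, 429.7]
orientation: [-0.718, -3.055, 0.0]
ft_force: [0.5, -0.5, -0.4]
width: 87.8
grasp_force: 0.0
```

step_arm([
  [[0.2,-0.166,0,0,0,0.95,1],[0.2,-0.166,0,0,0,0.95,1],[0.2,-0.166,0,0,0,0.95,1],[0.2,-0.166,0,0,0,0.95,1],[0.2,-0.166,0,0,0,0.95,1]],
])

```text
t: 54.18
ee_pos: [672.9, -143.6, 429.4]
orientation: [-0.204, -3.131, -0.001]
ft_force: [0.3, 0.7, -0.9]
width: 88.0
grasp_force: 0.0
```

Run:
```python
from h import *
st();p,K,E=shot("top","t7.png");H=hsv(p);h,s,v=H[...,0],H[...,1],H[...,2]
yel=(h>20)&(h<35)&(s>100)&(v>40)
print("handle",rect(win(yel,260,295,315,355),170,K,E))
P,K,E=shot("side","s7.png");w,Kw,Ew=shot("wrist","w7.png")
h,s,v=[hsv(w)[...,i] for i in range(3)]
b=(h>100)&(h<130)&(s>120)&(v>50)
n,l,stt,c=cv2.connectedComponentsWithStats(b.astype(np.uint8))
for i in range(1,n):
    if stt[i,4]>40: print(stt[i].tolist(),onz(c[i],106,Kw,Ew,True).round(1))
cv2.imwrite('pics/c7.png',np.hstack([cv2.resize(P[150:320,220:440],(400,400)),cv2.resize(w,(400,400))])[:,:,::-1])
```

```text
t 54.17 tcp [ 672.9 -143.6  429.4] yaw 172.53 zax [-3.6e-03  8.0e-04 -1.0e+00] F [ 0.3  0.7 -0.9] w 88.0 g 0.0 q [-0.23  0.49  1.46 -0.    1.2  -1.67]
handle (array([424.3,  64. ], dtype=float32), 33.5, 23.1, -12.67)
[50, 0, 116, 166, 7688] [ 515.  -316.8  106. ]
[434, 0, 98, 23, 1430] [492.7  23.5 106. ]
[313, 211, 12, 30, 343] [ 671.7 -144.9  106. ]
```

View pics/c7.png

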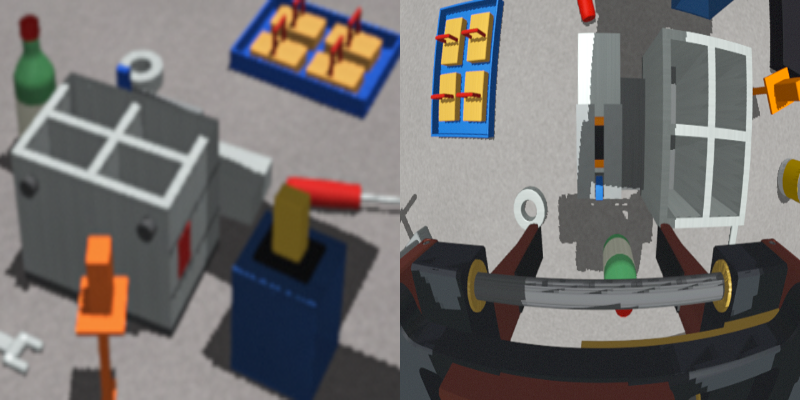

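The side crop shows the picker hanging home and the wells empty. The wrist view shows the four inserts standing in the tray, and the tab between the fingers. Next I'll pinch the tab.

step_arm([
  [[0.02,0,-0.5,0,0,0,1],[0,0,-0.8,0,0,0,1],[0,0,-0.8,0,0,0,1],[0,0,-0.7,0,0,0,1],[0,0,-0.4,0,0,0,1]],
])

```text
t: 54.95
ee_pos: [672.8, -142.8, 269.4]
orientation: [-0.209, -3.131, -0.001]
ft_force: [-0.4, -0.3, 1.3]
width: 87.8
grasp_force: 0.0
```

step_arm([
  [[0,0,-0.2,0,0,0,0.5],[0,0,0,0,0,0,0],[0,0,0,0,0,0,0],[0,0,0,0,0,0,0],[0,0,0,0,0,0,0]],
])

```text
t: 55.58
ee_pos: [674.2, -143.4, 263.0]
orientation: [0.208, 3.134, -0.0]
ft_force: [-0.8, 0.2, -0.1]
width: 41.3
grasp_force: 0.0
```

step_arm([
  [[0,0,0,0,0,0,0],[0,0,0,0,0,0,0],[0,0,0,0,0,0,0],[0,0,0,0,0,0,0],[0,0,0,0,0,0,0]],
])

```text
t: 56.2
ee_pos: [673.9, -143.9, 262.1]
orientation: [-0.208, -3.135, 0.001]
ft_force: [-0.2, -5.5, 0.2]
width: 9.6
grasp_force: 30.0
```

```bash
python3 -c "
from h import *
st()"
```

```text
t 56.2 tcp [ 673.9 -143.9  262.1] yaw 172.41 zax [-2.e-04 -8.e-04 -1.e+00] F [-0.2 -5.5  0.2] w 9.6 g 30.0 q [-0.23  0.68  1.55 -0.    0.91 -1.67]
```

step_arm([
  [[-0.15,0.02,0,0,0,0,0],[-0.35,0.045,0,0,0,0,0],[-0.4,0.053,0,0,0,0,0],[-0.4,0.053,0,0,0,0,0],[-0.25,0.033,0,0,0,0,0]],
])

```text
t: 56.82
ee_pos: [597.0, -133.8, 262.2]
orientation: [0.208, 3.13, -0.002]
ft_force: [8.1, -6.8, -10.6]
width: 9.7
grasp_force: 30.0
```

step_arm([
  [[-0.1,0.013,0,0,0,0,0],[-0.05,0.007,0,0,0,0,0],[-0.03,0.004,0,0,0,0,0],[0,0,0,0,0,0,0],[0,0,0,0,0,0,0]],
])

```text
t: 57.45
ee_pos: [588.8, -132.7, 262.2]
orientation: [0.208, 3.13, -0.002]
ft_force: [7.5, -7.1, -8.9]
width: 9.7
grasp_force: 30.0
```

```bash
python3 -c "
from h import *
o,R=st();d=o['ee_pos'][:2]-[673.9,-143.9];a=np.radians(-7.5);print(d@[np.cos(a),np.sin(a)],d@[-np.sin(a),np.cos(a)],o['ft_force'][:2]@[np.cos(a),np.sin(a)])"
```

```text
t 57.45 tcp [ 588.8 -132.7  262.2] yaw 172.41 zax [ 0.0046 -0.0017 -1.    ] F [ 7.5 -7.1 -8.9] w 9.7 g 30.0 q [-0.24  0.58  1.76 -0.    0.8  -1.68]
-85.81958074280347 0.044863009940492304 8.344022645507668
```

step_arm([
  [[-0.03,0.004,0,0,0,0,0],[-0.03,0.004,0,0,0,0,0],[-0.02,0.003,0,0,0,0,0],[0,0,0,0,0,0,0],[0,0,0,0,0,0,0]],
])

```text
t: 58.08
ee_pos: [585.3, -132.2, 262.2]
orientation: [0.208, 3.129, -0.002]
ft_force: [10.1, -7.4, -11.2]
width: 9.8
grasp_force: 30.0
```

```bash
python3 -c "
from h import *
o,R=st();d=(o['ee_pos']+163*R[:,2])[:2]-[673.87,-144.03];a=np.radians(-7.5);print(d@[np.cos(a),np.sin(a)],d@[-np.sin(a),np.cos(a)],o['ft_force'][:2]@[np.cos(a),np.sin(a)])"
```

```text
t 58.08 tcp [ 585.3 -132.2  262.2] yaw 172.41 zax [ 0.006 -0.002 -1.   ] F [ 10.1  -7.4 -11.2] w 9.8 g 30.0 q [-0.24  0.58  1.77 -0.    0.79 -1.68]
-88.32156486279459 -0.0008800527652415013 10.978415365299758
```

step_arm([
  [[-0.03,0.004,0,0,0,0,0],[-0.03,0.004,0,0,0,0,0],[0,0,0,0,0,0,0],[0,0,0,0,0,0,0],[0,0,0,0,0,0,0]],
])

```text
t: 58.7
ee_pos: [584.1, -132.0, 262.2]
orientation: [0.207, 3.123, -0.003]
ft_force: [18.8, -7.7, -18.8]
width: 9.7
grasp_force: 30.0
```

```bash
python3 -c "
from h import *
o,R=st();d=(o['ee_pos']+163*R[:,2])[:2]-[673.87,-144.03];a=np.radians(-7.5);print(d@[np.cos(a),np.sin(a)],d@[-np.sin(a),np.cos(a)],o['ft_force'][:2]@[np.cos(a),np.sin(a)])"
```

```text
t 58.7 tcp [ 584.1 -132.   262.2] yaw 172.4 zax [ 0.0114 -0.0029 -0.9999] F [ 18.8  -7.7 -18.8] w 9.7 g 30.0 q [-0.24  0.57  1.77 -0.    0.78 -1.68]
-88.70710031351962 -0.0411199681600376 19.684137342677946
```

The slide is at its stop: 88.7 mm of travel, and the force climbs steeply there. I'll let it come back, then release.

step_arm([
  [[0.2,-0.026,0,0,0,0,0],[0.4,-0.053,0,0,0,0,0],[0.5,-0.066,0,0,0,0,0],[0.45,-0.06,0,0,0,0,0],[0.2,-0.026,0,0,0,0,0]],
])

```text
t: 59.32
ee_pos: [669.5, -143.3, 262.2]
orientation: [0.208, 3.132, -0.002]
ft_force: [1.9, -6.2, -0.5]
width: 9.7
grasp_force: 30.0
```

step_arm([
  [[0,0,0,0,0,0,1],[0,0,0,0,0,0,1],[0,0,0,0,0,0,1],[0,0,0.4,0,0,0,1],[0,0,0.7,0,0,0,1]],
])

```text
t: 59.95
ee_pos: [667.5, -142.3, 317.7]
orientation: [-0.208, -3.133, -0.001]
ft_force: [0.3, -0.6, 0.3]
width: 56.3
grasp_force: 0.0
```

step_arm([
  [[-0.5,0,0.8,0,0,0,1],[-0.5,0,0.5,0,0,0,1],[-0.5,0,0.3,0,0,0,1],[0,0,0,0,0,0,1],[0,0,0,0,0,0,1]],
])

```text
t: 60.58
ee_pos: [593.4, -142.5, 397.8]
orientation: [0.208, 3.133, -0.0]
ft_force: [0.1, 0.6, 0.6]
width: 87.5
grasp_force: 0.0
```

```bash
cat >> h.py <<'E'
def moulding():
    w,K,E=shot("wrist","wm.png");h,s,v=[hsv(w)[...,i] for i in range(3)]
    m=((h>4)&(h<18)&(s>150)&(v>90)).astype(np.uint8)
    n,l,t,c=cv2.connectedComponentsWithStats(m)
    for i in range(1,n):
        if t[i,4]>150: print("orange",t[i].tolist(),rect(l==i,52,K,E,True))
    b=((h>100)&(h<130)&(s>120)&(v>50)).astype(np.uint8); n,l,t,c=cv2.connectedComponentsWithStats(b)
    for i in range(1,n):
        if t[i,4]>60: print("blue",t[i].tolist(),onz(c[i],106,K,E,True).round(1))
E
python3 -c "
from h import *
st();moulding();w=load('wm')[0];p,_,_=shot('side')
cv2.imwrite('pics/c8.png',np.hstack([cv2.resize(p[130:330,200:460],(400,350)),cv2.resize(w,(400,350))])[:,:,::-1])"
```

```text
t 60.58 tcp [ 593.4 -142.5  397.8] yaw 172.4 zax [ 1.4e-03 -2.0e-04 -1.0e+00] F [0.1 0.6 0.6] w 87.5 g 0.0 q [-0.26  0.41  1.67  0.    1.06 -1.69]
orange [307, 137, 45, 67, 1733] (array([ 549.6, -128.7], dtype=float32), 58.6, 38.9, -7.25)
orange [593, 158, 47, 62, 301] (array([581. , 190.7], dtype=float32), 82.3, 61.5, -32.75)
orange [621, 174, 19, 41, 589] (array([604.9, 223.7], dtype=float32), 39.4, 39.1, -75.86)
blue [454, 0, 124, 82, 7070] [455.3  26.2 106. ]
blue [43, 50, 115, 190, 9304] [ 493.1 -309.5  106. ]
blue [323, 298, 13, 37, 434] [ 661.9 -144.4  106. ]
```

View pics/c8.png

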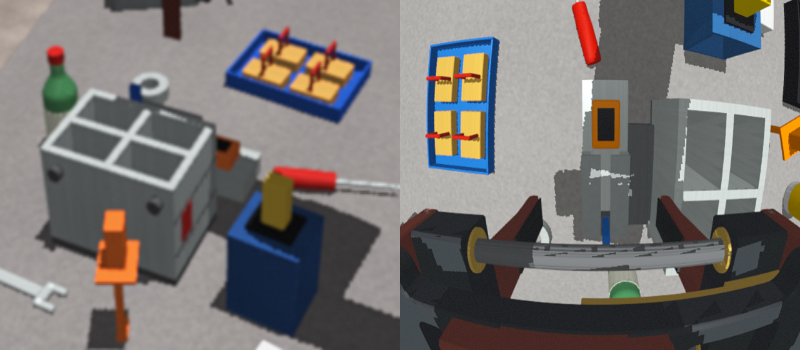

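The moulding lies wholly on the apron at (549.6,-128.7), with yaw -7°, and the tab has sprung back. The gripper's body would foul the mould block on a centred grasp. So I'll offset the grasp about 20 mm towards -y and let the fingers draw the moulding across the apron as they close.

step_arm([
  [[-0.31,-0.042,-0.2,0,0,0,1],[-0.31,-0.042,-0.3,0,0,0,1],[-0.31,-0.042,-0.5,0,0,0,1],[0,0,-0.5,0,0,0,1],[0,0,-0.4,0,0,0,1]],
])

```text
t: 61.3
ee_pos: [546.6, -148.8, 300.4]
orientation: [-0.208, -3.133, -0.001]
ft_force: [0.3, -0.2, 0.7]
width: 87.6
grasp_force: 0.0
```

step_arm([
  [[0,0,-0.2,0,0,0,1],[0,0,0,0,0,0,1],[0,0,0,0,0,0,1],[0,0,0,0,0,0,1],[0,0,0,0,0,0,1]],
])

```text
t: 61.92
ee_pos: [546.6, -148.9, 292.7]
orientation: [0.208, 3.134, -0.0]
ft_force: [-0.1, 0.6, 0.2]
width: 88.0
grasp_force: 0.0
```

```bash
python3 -c "
from h import *
st();moulding()"
```

```text
t 61.92 tcp [ 546.6 -148.9  292.7] yaw 172.41 zax [ 1.e-03 -3.e-04 -1.e+00] F [-0.1  0.6  0.2] w 88.0 g 0.0 q [-0.29  0.49  1.83 -0.    0.82 -1.73]
orange [322, 204, 64, 94, 3523] (array([ 548. , -128.4], dtype=float32), 61.2, 39.1, -7.42)
blue [513, 0, 127, 120, 13135] [442.6   0.5 106. ]
blue [0, 76, 120, 219, 8618] [ 463.6 -267.   106. ]
blue [0, 261, 55, 41, 800] [ 527.6 -341.7  106. ]
```

step_arm([
  [[0,0,-0.4,0,0,0,1],[0,0,-0.5,0,0,0,1],[0,0,-0.35,0,0,0,1],[0,0,-0.2,0,0,0,1],[0,0,-0.06,0,0,0,1]],
])

```text
t: 62.6
ee_pos: [546.5, -148.9, 216.2]
orientation: [-0.208, -3.134, -0.0]
ft_force: [0.2, 0.5, -0.4]
width: 87.8
grasp_force: 0.0
```

```bash
python3 -c "
from h import *
st();moulding()"
```

```text
t 62.6 tcp [ 546.5 -148.9  216.2] yaw 172.4 zax [-6.e-04  2.e-04 -1.e+00] F [ 0.2  0.5 -0.4] w 87.8 g 0.0 q [-0.29  0.62  1.85 -0.    0.67 -1.73]
orange [323, 231, 94, 104, 5518] (array([ 539.6, -127.3], dtype=float32), 47.1, 39.5, -7.34)
blue [568, 0, 72, 117, 7402] [455.9 -48.9 106. ]
blue [0, 61, 66, 230, 7988] [ 468.5 -225.1  106. ]
```

step_arm([
  [[0,0,0,0,0,0,0.5],[0,0,0,0,0,0,0],[0,0,0,0,0,0,0],[0,0,0,0,0,0,0],[0,0,0,0,0,0,0]],
])

```text
t: 63.28
ee_pos: [546.5, -148.8, 216.8]
orientation: [0.208, 3.134, -0.0]
ft_force: [0.2, 1.7, 0.7]
width: 41.3
grasp_force: 0.4
```

step_arm([
  [[0,0,0,0,0,0,0],[0,0,0,0,0,0,0],[0,0,0.1,0,0,0,0],[0,0,0.2,0,0,0,0],[0,0,0.3,0,0,0,0]],
])

```text
t: 63.9
ee_pos: [546.4, -148.9, 247.3]
orientation: [-0.208, -3.134, -0.0]
ft_force: [0.6, 0.5, -0.6]
width: 39.7
grasp_force: 30.0
```

step_arm([
  [[0,0,0.6,0,0,0,0],[0,0,0.8,0,0,0,0],[0,0,0.8,0,0,0,0],[0,0,0.6,0,0,0,0],[0,0,0,0,0,0,0]],
])

```text
t: 64.53
ee_pos: [547.0, -149.0, 390.1]
orientation: [0.208, 3.129, -0.002]
ft_force: [0.8, -0.5, -0.6]
width: 39.8
grasp_force: 30.0
```

Run:
```python
from h import *
st();moulding()
p,K,E=shot("top");H=hsv(p)
m=win(H[...,2]<60,60,190,230,400);print("bin",rect(m,45,K,E))
```

```text
t 64.53 tcp [ 547.  -149.   390.1] yaw 172.41 zax [ 0.0059 -0.0018 -1.    ] F [ 0.8 -0.5 -0.6] w 39.8 g 30.0 q [-0.29  0.36  1.77 -0.    1.01 -1.73]
orange [606, 209, 34, 56, 256] (array([597.8, 185.1], dtype=float32), 69.5, 54.0, -23.58)
orange [628, 224, 12, 35, 309] (array([616.4, 218. ], dtype=float32), 39.7, 21.7, 8.77)
orange [271, 230, 96, 105, 5529] (array([ 607. , -158.6], dtype=float32), 104.4, 87.3, -7.5)
blue [469, 0, 128, 120, 9728] [431.   24.8 106. ]
blue [49, 88, 117, 192, 9594] [ 478.7 -309.3  106. ]
blue [338, 371, 12, 14, 153] [ 674.9 -145.6  106. ]
bin (array([465.4, 321.8], dtype=float32), 188.4, 146.5, -13.19)
```

step_arm([
  [[-0.16,0.4,0,0,0,0,0],[-0.16,0.8,0,0,0,0,0],[-0.16,0.9,0,0,0,0,0],[-0.16,0.9,0,0,0,0,0],[-0.16,0.9,0,0,0,0,0]],
])

```text
t: 65.25
ee_pos: [504.8, 48.3, 385.4]
orientation: [-0.208, -3.132, 0.0]
ft_force: [1.2, 0.6, 0.0]
width: 39.6
grasp_force: 30.0
```

step_arm([
  [[-0.16,0.9,0,0,0,0,0],[-0.16,0.9,0,0,0,0,0],[-0.16,0.9,0,0,0,0,0],[-0.16,0.9,0,0,0,0,0],[-0.16,0.9,0,0,0,0,0]],
])

```text
t: 65.88
ee_pos: [464.6, 272.9, 385.3]
orientation: [-0.207, -3.132, 0.002]
ft_force: [0.7, 0.4, 0.1]
width: 39.8
grasp_force: 30.0
```

step_arm([
  [[0,0.6,0,0,0,0,0],[0,0.3,0,0,0,0,0],[0,0.12,0,0,0,0,0],[0,0,0,0,0,0,0],[0,0,0,0,0,0,0]],
])

```text
t: 66.5
ee_pos: [466.5, 321.3, 386.5]
orientation: [-0.21, -3.134, 0.001]
ft_force: [-0.3, 0.3, -0.7]
width: 39.7
grasp_force: 30.0
```

Run:
```python
from h import *
st()
w,K,E=shot("wrist","wb.png");p,_,_=shot("side","sb.png")
cv2.imwrite('pics/c9.png',np.hstack([cv2.resize(p[:,150:],(400,400)),cv2.resize(w,(400,400))])[:,:,::-1])
```

```text
t 66.5 tcp [466.5 321.3 386.5] yaw 172.35 zax [-4.e-04 -4.e-04 -1.e+00] F [-0.3  0.3 -0.7] w 39.7 g 30.0 q [ 0.58  0.36  1.78 -0.    1.01 -0.86]
```

View pics/c9.png

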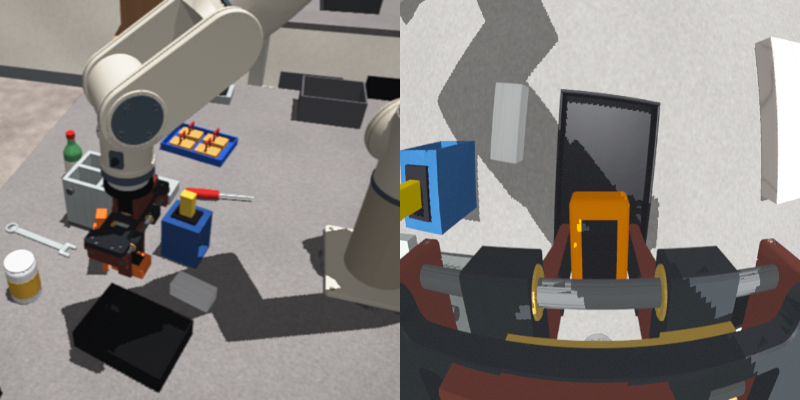

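The side crop shows the moulding held above the bin at about (125,260), and the wrist view shows the bin centred beneath it. I'll lower and release.

step_arm([
  [[0,0,-0.4,0,0,0,0],[0,0,-0.7,0,0,0,0],[0,0,-0.8,0,0,0,0],[0,0,-0.8,0,0,0,0],[0,0,-0.6,0,0,0,0]],
])

```text
t: 67.22
ee_pos: [466.4, 321.4, 220.2]
orientation: [-0.209, -3.134, 0.001]
ft_force: [0.6, 0.3, -0.4]
width: 39.5
grasp_force: 30.0
```

step_arm([
  [[0,0,-0.3,0,0,0,0],[0,0,-0.14,0,0,0,0],[0,0,-0.06,0,0,0,0],[0,0,0,0,0,0,0],[0,0,0,0,0,0,0]],
])

```text
t: 67.85
ee_pos: [466.7, 322.3, 197.5]
orientation: [0.208, 3.134, 0.001]
ft_force: [0.1, -0.2, -0.7]
width: 40.2
grasp_force: 30.0
```

```bash
python3 -c "
from h import *
st()"
```

```text
t 67.85 tcp [466.7 322.3 197.5] yaw 172.41 zax [ 1.2e-03  8.0e-04 -1.0e+00] F [ 0.1 -0.2 -0.7] w 40.2 g 30.0 q [ 0.58  0.65  1.85  0.    0.64 -0.85]
```

step_arm([
  [[0,0,-0.06,0,0,0,0],[0,0,-0.04,0,0,0,0],[0,0,0,0,0,0,0],[0,0,0,0,0,0,0.7],[0,0,0,0,0,0,0.7]],
])

```text
t: 68.47
ee_pos: [466.5, 322.2, 191.7]
orientation: [0.208, 3.135, 0.0]
ft_force: [1.0, 0.0, 0.7]
width: 56.6
grasp_force: 0.0
```

step_arm([
  [[0,0,0,0,0,0,0.7],[0,0,0,0,0,0,0.7],[0,0,0.2,0,0,0,0.7],[0,0,0.5,0,0,0,0.7],[0,0,0.8,0,0,0,0.7]],
])

```text
t: 69.1
ee_pos: [466.1, 321.9, 267.1]
orientation: [-0.208, -3.133, 0.002]
ft_force: [0.4, 0.6, -0.2]
width: 61.6
grasp_force: 0.0
```

step_arm([
  [[0,0,0.8,0,0,0,1],[0,0,0.8,0,0,0,1],[-0.3,-0.8,0.6,0,0,0,1],[-0.3,-0.8,0,0,0,0,1],[-0.3,-0.8,0,0,0,0,1]],
])

```text
t: 69.72
ee_pos: [420.8, 201.0, 377.9]
orientation: [0.207, 3.133, 0.001]
ft_force: [-0.0, -0.3, 0.2]
width: 87.8
grasp_force: 0.0
```

step_arm([
  [[0,-0.8,0,0,0,0,1],[0,-0.8,0,0,0,0,1],[0,-0.5,0,0,0,0,1],[0,0,0,0,0,0,1],[0,0,0,0,0,0,1]],
])

```text
t: 70.35
ee_pos: [421.6, 97.6, 377.1]
orientation: [0.209, 3.134, 0.001]
ft_force: [0.1, 1.0, -0.3]
width: 87.9
grasp_force: 0.0
```

Run:
```python
from h import *
st();tray();brass()
p,K,E=shot("top","tf.png");q,_,_=shot("side","sf.png")
cv2.imwrite('pics/cf.png',np.hstack([cv2.resize(q,(400,300)),cv2.resize(p,(400,300))])[:,:,::-1])
```

```text
t 70.35 tcp [421.6  97.6 377.1] yaw 172.38 zax [ 7.e-04  4.e-04 -1.e+00] F [ 0.1  1.  -0.3] w 87.9 g 0.0 q [ 0.2   0.18  2.06  0.    0.9  -1.24]
tray (array([ 480.2, -378.6], dtype=float32), 197.9, 139.9, -12.56)
 slot (42, -31) [ 514.5 -418. ]
 slot (-42, -31) [ 432.5 -399.7]
 slot (42, 31) [ 527.9 -357.5]
 slot (-42, 31) [ 445.9 -339.2]
brass [488, 242, 28, 38, 727] [ 529. -353.]
brass [520, 249, 27, 37, 745] [ 515. -414.]
brass [481, 285, 27, 38, 741] [ 447. -335.]
brass [512, 290, 29, 39, 767] [ 434. -395.]
```

View pics/cf.png

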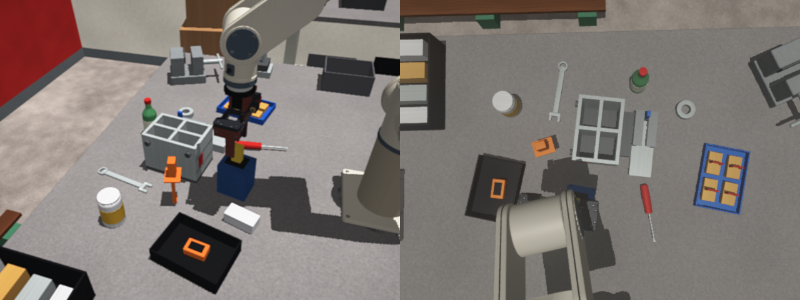

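The moulding lies in the bin (side crop (197,248), top crop (497,188)). All four inserts stand in the tray, the wells are empty, the tab is back, and the bystanders are undisturbed. Handing in.

```bash
python3 -c "
from h import *
print(ctrl.close_job())"
```

```text
the job is handed in; nothing more can be done
None
```

Job handed in at about 70 s: all four inserts stand in the tray, the picker hangs in its stand, the moulding was ejected into the bin, and the slide sprang back; the grader returned no verdict.

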